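# Shut and pin the toy basket for steaming

## Task

Get the small toys ready for steam cleaning: first set the red-knobbed steam lever to low, the wide green mark. Then shut the hinged lid of the white wash basket over the toys, and with it shut push the red-gripped locking pin through the aligned holes of the stirrup and the lid's tongue until its grip is up against the stirrup. Let go of the pin and finish with your hand pressing firmly down on the lid, still holding it shut when you are done so that it cannot rattle when I bring the steam lance; leave the other things on the table where they are.

Things in the scene. Friction and masses are not known exactly. Their poses are not given: they have to be found in the camera images.
- steam_lever (a joint): angle of the steam lever on the control deck of the stainless steam cleaner, right of the robot. Turns about an upright axis, grows anticlockwise seen from above: 0 off (white mark), 0.6 low (wide green), 1.1 medium (yellow), 1.6 full (red), stop 1.7. Starts between medium and full; stays where left (1.5 N at the knob moves it)
- lever_knob (a point): centre of the upright round red knob at the end of the steam lever, 20 mm in diameter, 34 mm high, 75 mm from the lever's axis; the lever's flat arm lies right under the knob, 10 mm above the deck; the deck is 35 mm below this point. The axes here are not of use
- low_mark (a point): where the knob's centre must be for low (the wide green mark on the deck is just outside it). Axes of the steam cleaner: x away from the robot to the boiler housing, z up. The lever's upright axis passes 66 mm along +x and 36 mm along -y from here; the housing's face is 25 mm behind that axis, rising 105 mm above the deck
- pin_hole (a point): centre of the hole's mouth, on the outer face of the dark steel stirrup at the front of the white wash basket, about 56 mm above the table. x points into the basket (the way the pin goes in), y along the hinge, z up. Three 14 mm holes lie on this x axis: outer plate at 0-5 mm, lid tongue at 12-18 mm (lid shut), inner plate at 30-35 mm. Plates are 40 mm square
- lid (a joint): opening angle of the basket's lid: 0 shut, 1.57 upright, stop at 1.75. The hinge is stiff, the lid stays where it is left; 1 to 3 N at its free edge move it
- lid_hinge (a point): middle of the lid's hinge line, on the upper edge of the basket's wall opposite to the stirrup, 235 mm along the x of pin_hole and 26 mm above it; the hinge runs along y, and z is up
- lid_middle (a point): middle of the lid's upper (outer) face, on the steel strap that runs from hinge to tongue, 94 mm from the hinge; shut it lies level, 88 mm above the basket's underside. z is the lid's outward normal, -x points from the hinge to the free edge
- lid_edge (a point): middle of the lid's free edge, 184 mm from the hinge; the lid is 8 mm thick and 240 mm wide. A dark steel tongue sticks out 38 mm farther here, bent 47 mm down to the inner side, 30 mm wide. Axes like those of lid_middle
- pin_grip (a point): centre of the locking pin's flat red plastic grip, 34 mm long (x), 24 mm wide (y), 12 mm thick (z); the pin lies flat on the table to the right of the basket. A 10 mm steel shaft runs along +x from the grip's front face (17 mm from here) with a tapered nose; its axis is 1 mm below this point; about 45 g. Fully home, this point lies 17 mm in front (-x) of pin_hole
- pin_tip (a point): tip of the pin's nose, 66 mm along +x from the centre of the grip
- basket: the white wash basket, 180 (x) x 240 (y) x 75 mm high, 0.85 kg; origin in the middle of its underside, x from stirrup to hinge, z up. Site pin_hole is at x -142.5, z 52 mm. It stands loose (a few mm of play) in a shallow blue drip tray, rim 14 mm high; the tray's front edge is about 23 mm along +x from pin_hole
- toy_ring_c (a point): green toy ring, 68 mm across, 16 mm high, lying in the basket; its centre
- toy_cup_c (a point): orange toy cup, 52 mm across, 45 mm high, standing in the basket; its middle
- toy_bell_c (a point): lilac toy bell, 50 mm across, 54 mm high, standing in the basket; its middle
- spray_bottle: bystander: metal bottle, 48 mm across, 150 mm high; origin under it
- brush: bystander: wooden scrubbing brush with blue bristles, 125 x 46 x 36 mm; origin under it
- toy_car: bystander: wooden toy car, 85 mm long, 51 mm high; origin under it
- play_bowl: bystander: pink bowl, 90 mm across, 45 mm high; origin under it
- nozzle: bystander: black steam nozzle with brass end, 180 mm long, 32 mm thick; origin under it
Mind the look-alikes: they are no part of the job. Leave any blue look-alike of the part that bears toy_ring_c alone. Of the things that look like the part that bears toy_bell_c, the smaller one is meant.

How it is judged:
By the outcome, as a careful person would: the job done as asked, in the order asked, and still so for the second after the job is handed in, while the arm keeps its last pose, push and grip.
It also fails if it takes over 72 s, if anything falls off the work surface, if the arm or the gripper's body presses on something with over 40 N, if the wrist force passes 120 N, or if a joint passes its speed limit or range.

## Robot

A 7-joint arm with a two-finger parallel gripper is mounted at the origin on the work surface. World frame = base frame: x ahead of the robot, y to its left, z up, the work surface at z = 0. Lengths are in mm, angles in rad, forces in N, time in s.
With the tool pointing down it reaches from about 350 to 900 mm from the base axis. Payload 8.1 kg.
Tool frame: the origin (TCP) lies midway between the tips of the shut fingers; the grasp point (between the pads) lies 19 mm behind it; z points along the fingers, y is the direction in which the jaws open and shut (so a half turn about z gives the same grasp; the last joint's range is limited). The gripper opens to 85 mm and grips with 20 to 120 N. Pads are 22 mm wide; open, the fingers measure 114 mm over their backs; the gripper's body (76 mm by 85 mm) begins 54 mm behind the grasp point. The pads swing forward as they close: fully open they stand 13 mm farther back than shut.
Start: joints at [-1.214, 0.434, 0.025, 1.573, -0.012, 1.134, -0.075], TCP at [277.383, 560.089, 231.323] pointing down, gripper open.
Joint ranges: [-2.62, 2.62], [-0.44, 2.09], [-1.27, 1.32], [0.08, 2.57], [-1.32, 4.46], [0.12, 2], [-2.74, 2.74]. Speed limits (rad/s): [2.22, 2.22, 3.01, 3.01, 3.14, 3.14, 3.14].

## Interface

Orientations are given as a rotation vector (axis times angle).
In Python, from station import env, optics, ticket gives the robot as it stands.
- The arm moves only by the shell command python3 -m pendant 'ROWS' [OPENING] [FORCE]. ROWS is JSON, a list that holds one entry, the list of rows, each a list of 4 numbers: the shift along the tool's x, y, z in m, then the turn about the tool's z in degrees. In form: [[[tx, ty, tz, spin], ...]]. A call has 1 to 10 rows; each row is the pose to reach, as a shift and turn from the pose commanded when the call began, along the tool's axes at that moment; what a row does not reach only later rows make up. A row lasts 1/8 s, in which the tool goes at most 62.5 mm and 10.7 degrees, less where a joint would pass 70% of its speed; a pose out of reach is approached as far as the arm can. A call with a gripper value outside its range is refused whole. OPENING is the finger opening in m, from 0 to 0.0854, set as the call begins (- or left out, the last holds). The fingers move at their own pace and stop on an object; FORCE is the grip in N (left out, the last holds). Time passes only in rows, so rows that repeat a pose let the fingers close. It gives the time, the measured TCP pose, the force and the opening at its end, in the units of the state.
- env.observe(): the state, without advancing time (a new reading comes with each control period).
- optics.read_camera(name): name is "scene" or "side" or "wrist"; returns a dict with "img" (420x560x3 uint8, red, green, blue), "depth" (420x560 float32, mm along the optical axis (not along the pixel's ray), 0 where there is no reading), "fx", "fy", "cx", "cy" (pixels), "D" ([k1, k2, p1, p2, k3] as OpenCV has them; the pictures are not rectified), "R" (3x3) and "t" (3): a world point X has camera coordinates R X + t. Camera axes: x right, y down, z forward; pixel columns grow to the right and rows downward; lengths in mm; the calibration is good to about 2 mm. A picture is of the moment at which its call begins.
- ticket.finish_job(): hands the job in, once; it reports no verdict.
Trained networks look in a picture, given as the dict that the camera call returned (one of the last four; its "shot" number tells which), for a name from the list of things; names that differ only in an ending like _2 or _b are one class to them, and where a whole thing is asked for, a point or a joint stands for the part that bears it (a point fixed in the world has none). Each returns a list of dicts, best first, with "conf" (0 to 1); they miss things now and then, are a little off and sometimes report something else, mostly with a low value. They report only what shows in the picture. A call takes as long as a camera call. They do not tell look-alikes from the thing itself.
- optics.look_for(picture, query): "box" ([left, top, right, bottom] in pixels, round what is visible of it).
The state is a dict: "t": time; "joint_positions": joint angles; "qvel": joint speeds; "joint_torque": joint torques, N m; "tcp_pos": TCP position; "tcp_rot": TCP orientation; "wrist_force": force on the tool from outside, world axes, zero at the start; "moment": the same for the moment, N m; "opening": finger opening in mm.
Only numpy, scipy, OpenCV 4.12 (cv2) and the standard library are available. Lean on these libraries where they do the work, as an engineer would, in place of code of your own. Each camera call takes 0.05 s, during which the arm holds its last target.

## Working session

There is one attempt and no reset: what is moved stays moved. The work goes in short steps, Python scripts to look and compute and a shell command to move; the robot and the scene stay as the last step left them, time stands still between calls to the robot, and variables do not carry over. Pictures are saved under pics/ and viewed, and the job is handed in when it is done.

```bash
ls; mkdir -p pics
cat > h.py <<'E'
import numpy as np, cv2
from station import env, optics, ticket
from scipy.spatial.transform import Rotation as Ro
def pt(p,u,v,depth=None,win=1):
    u=float(u);v=float(v)
    K=np.array([[p['fx'],0,p['cx']],[0,p['fy'],p['cy']],[0,0,1]])
    n=cv2.undistortPoints(np.array([[[u,v]]]),K,np.array(p['D'],float))[0,0]
    if depth is None:
        a=p['depth'][max(0,int(v)-win):int(v)+win+1,max(0,int(u)-win):int(u)+win+1]; a=a[a>0]
        if len(a)==0: return None
        depth=np.median(a)
    return np.array(p['R']).T@(np.array([n[0]*depth,n[1]*depth,depth])-np.array(p['t']))
def ptz(p,u,v,z):
    K=np.array([[p['fx'],0,p['cx']],[0,p['fy'],p['cy']],[0,0,1]])
    n=cv2.undistortPoints(np.array([[[float(u),float(v)]]]),K,np.array(p['D'],float))[0,0]
    R=np.array(p['R']);c=-R.T@np.array(p['t']);d=R.T@np.array([n[0],n[1],1])
    return c+d*(z-c[2])/d[2]
def proj(p,X):
    K=np.array([[p['fx'],0,p['cx']],[0,p['fy'],p['cy']],[0,0,1]])
    r,_=cv2.Rodrigues(np.array(p['R'],float))
    return cv2.projectPoints(np.array(X,float).reshape(-1,1,3),r,np.array(p['t'],float),K,np.array(p['D'],float))[0][:,0]
def cloud(p):
    h,w=p['depth'].shape
    K=np.array([[p['fx'],0,p['cx']],[0,p['fy'],p['cy']],[0,0,1]])
    vv,uu=np.mgrid[0:h,0:w]
    n=cv2.undistortPoints(np.stack([uu,vv],-1).reshape(-1,1,2).astype(float),K,np.array(p['D'],float))[:,0].reshape(h,w,2)
    d=p['depth'][...,None]
    X=(np.concatenate([n*d,d],-1)-np.array(p['t']))@np.array(p['R'])
    X[p['depth']==0]=np.nan
    return X
def save(p,name,crop=None,s=1):
    im=p['img'][...,::-1]
    if crop: im=im[crop[1]:crop[3],crop[0]:crop[2]]
    cv2.imwrite('pics/'+name,cv2.resize(im,None,fx=s,fy=s,interpolation=cv2.INTER_CUBIC))
def st():
    o=env.observe();print('t',round(o['t'],2),'tcp',np.round(o['tcp_pos'],1),'rot',np.round(o['tcp_rot'],3),'F',np.round(o['wrist_force'],1),'op',o['opening']);return o
E
python3 - <<'E'
from h import *
import pickle
st()
for n in ['scene','side','wrist']:
    p=optics.read_camera(n);save(p,n+'0.png',s=1.4);pickle.dump(p,open(n+'0.pkl','wb'))
    if n!='wrist':
        for q in ['steam_lever','lever_knob','low_mark','pin_hole','lid','pin_grip','basket','toy_ring_c','toy_bell_c']:
            print(n,q,[(np.round(r['box']).tolist(),round(r['conf'],2)) for r in optics.look_for(p,q)[:3]])
E
```

```text
pics
t 0.0 tcp [277.2 559.6 230.5] rot [-7.160e-01 -3.059e+00  3.000e-03] F [-0.9  0.3  0.4] op 85.50701832916774
scene steam_lever [([242.0, 255.0, 264.0, 299.0], 0.62), ([114.0, 177.0, 130.0, 205.0], 0.46)]
scene lever_knob [([112.0, 176.0, 134.0, 206.0], 0.61), ([212.0, 269.0, 236.0, 304.0], 0.17)]
scene low_mark [([16.0, 169.0, 187.0, 317.0], 0.55)]
scene pin_hole [([286.0, 165.0, 384.0, 291.0], 0.94), ([113.0, 176.0, 133.0, 206.0], 0.57)]
scene lid [([353.0, 162.0, 384.0, 277.0], 0.61)]
scene pin_grip [([242.0, 208.0, 265.0, 222.0], 0.54), ([241.0, 256.0, 262.0, 300.0], 0.49), ([359.0, 164.0, 385.0, 273.0], 0.24)]
scene basket [([285.0, 165.0, 384.0, 292.0], 0.87)]
scene toy_ring_c [([411.0, 265.0, 435.0, 290.0], 0.91), ([323.0, 236.0, 351.0, 257.0], 0.89), ([304.0, 169.0, 328.0, 185.0], 0.68)]
scene toy_bell_c [([393.0, 297.0, 423.0, 326.0], 0.9), ([322.0, 254.0, 337.0, 268.0], 0.64)]
side steam_lever [([366.0, 277.0, 403.0, 290.0], 0.87)]
side lever_knob []
side low_mark [([330.0, 218.0, 517.0, 354.0], 0.62), ([272.0, 313.0, 302.0, 378.0], 0.54), ([228.0, 122.0, 312.0, 225.0], 0.44)]
side pin_hole [([227.0, 121.0, 310.0, 226.0], 0.59), ([358.0, 194.0, 373.0, 239.0], 0.4)]
side lid [([226.0, 116.0, 293.0, 175.0], 0.74), ([190.0, 176.0, 208.0, 194.0], 0.57)]
side pin_grip [([286.0, 249.0, 291.0, 264.0], 0.59)]
side basket [([228.0, 119.0, 313.0, 225.0], 0.67)]
side toy_ring_c [([212.0, 229.0, 231.0, 246.0], 0.81), ([262.0, 196.0, 281.0, 205.0], 0.45)]
side toy_bell_c [([286.0, 188.0, 296.0, 202.0], 0.6)]
```

View pics/scene0.png

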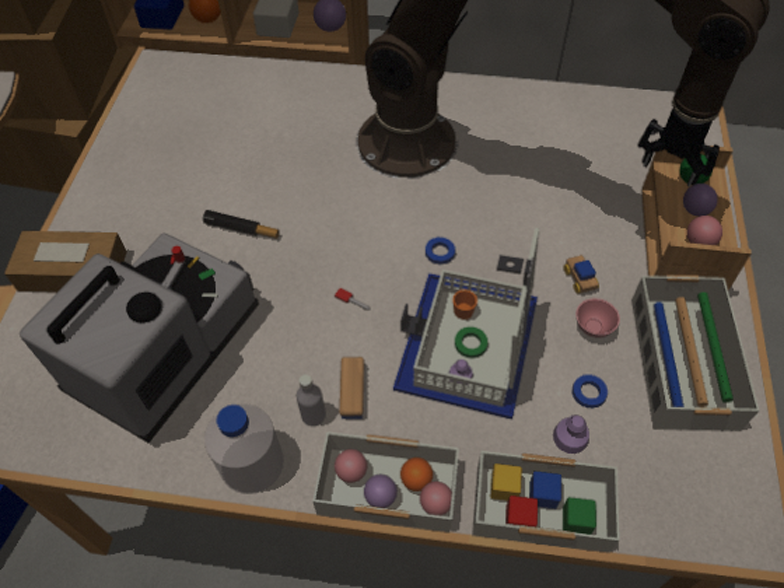

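View pics/side0.png

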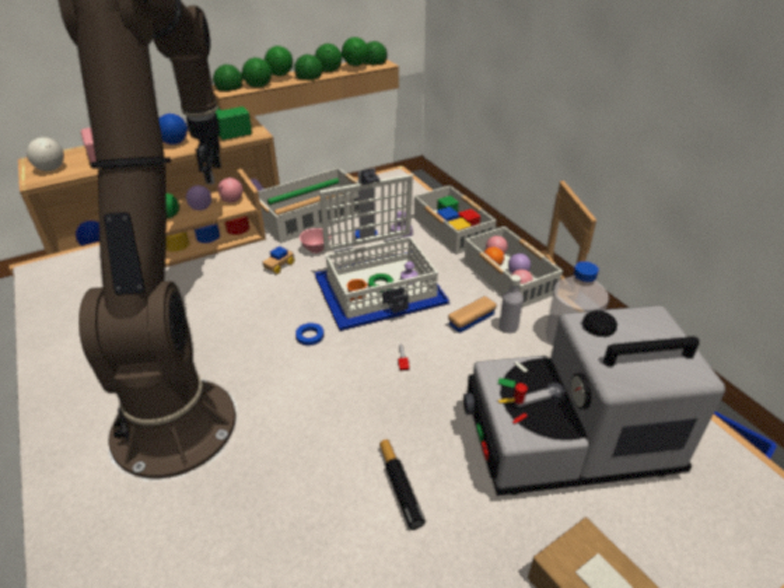

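View pics/wrist0.png

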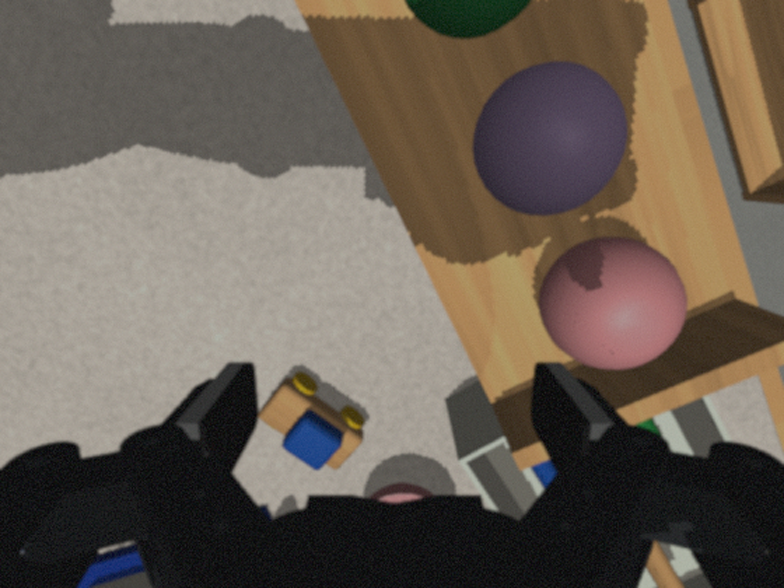

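Scene (1.4x): red knob at (177,253) on the steam cleaner; pin at (350,298); basket around (470,335), lid upright; stirrup at (410,322). Now measuring.

Run:
```python
from h import *
import pickle
for n in ['scene','side']:
    p=pickle.load(open(n+'0.pkl','rb'));X=cloud(p);im=p['img'].astype(int)
    hsv=cv2.cvtColor(p['img'],cv2.COLOR_RGB2HSV)
    red=((hsv[...,0]<8)|(hsv[...,0]>172))&(hsv[...,1]>150)&(hsv[...,2]>70)
    k,l,s,c=cv2.connectedComponentsWithStats(red.astype(np.uint8))
    for i in range(1,k):
        if s[i,4]>8: 
            m=l==i; print(n,'red',s[i],np.round(c[i],1),np.round(np.nanmedian(X[m],0),1), np.round(np.nanmax(X[m],0),1))
    for nm,lo,hi in [('green',45,85),('yellow',18,32),]:
        g=(hsv[...,0]>lo)&(hsv[...,0]<hi)&(hsv[...,1]>140)&(hsv[...,2]>60)
        k,l,s,c=cv2.connectedComponentsWithStats(g.astype(np.uint8))
        for i in range(1,k):
            if s[i,4]>8: 
                m=l==i; print(n,nm,s[i],np.round(c[i],1),np.round(np.nanmedian(X[m],0),1))
p=pickle.load(open('scene0.pkl','rb'))
save(p,'sc_lever.png',(80,150,200,250),6);save(p,'sc_pin.png',(230,195,310,255),9);save(p,'sc_basket.png',(270,150,400,300),4)
p=pickle.load(open('side0.pkl','rb'))
save(p,'sd_lever.png',(320,240,440,330),6);save(p,'sd_basket.png',(220,120,330,270),4)
```

```text
scene red [123 176   6   5  27] [125.6 178. ] [ 548.3 -383.1  191.7] [ 556.1 -373.9  198. ]
scene red [122 182   3   6  14] [123.  184.8] [ 542.  -403.5  146.7] [ 555.7 -388.3  183.5]
scene red [240 206  11  10  63] [244.8 210.4] [490.9 -74.9  11.8] [507.1 -57.9  17.6]
scene red [363 354  21  22 411] [373.1 364.8] [930.8 319.1  65.2] [956.8 343.9  73.7]
scene green [501 111   4   6  14] [502.3 113.2] [147.6 667.  173.9]
scene green [142 192  11   8  40] [147.  195.6] [ 564.8 -327.5  143.2]
scene green [500 209  22  75 358] [510.7 246.3] [561.5 678.   79.5]
scene green [406 356  19  20 173] [414.6 366.9] [923.7 418.6  65.5]
scene yellow [134 184   8   7  17] [137.6 186.6] [ 538.3 -361.7  145.1]
scene yellow [403 189   4   7  19] [404.9 191.8] [363.9 400.8  19.6]
scene yellow [411 202   4   7  22] [412.3 205.1] [414.3 421.5  22. ]
scene yellow [351 331  22  26 463] [361.1 343.3] [880.  287.8  64.7]
side red [328 149  15  12 108] [335.8 154. ] [929.7 307.5  61.4] [963.2 412.8  67.8]
side red [161 155  17  13 148] [168.8 161.1] [320.6 629.8  37.7] [357.  649.9  63.3]
side red [285 256   
[... 808 characters left out ...]
8.1 671.   73.3]
side green [118 139   7  13  58] [120.7 144.3] [156.4 631.3 160.5]
side green [313 140  14  10  76] [320.2 144.2] [917.  407.3  60.7]
side green [264 196  15   8  50] [270.2 198.6] [579.2 217.9  22.4]
side green [357 271  11   6  49] [362.1 273.1] [ 565.2 -329.6  140.2]
side green [341 303   3   9  17] [342.2 306.6] [ 485.9 -362.5   92.3]
side yellow [321 156  15   8  77] [327.9 159.5] [874.2 284.6  63. ]
side yellow [118 165  18  15 194] [126.3 172.5] [147.8 629.6  35.2]
side yellow [205 183   5   6  19] [206.8 185.4] [405.4 419.   15.2]
side yellow [195 189   5   6  24] [197.3 191.6] [359.9 396.8  15.3]
side yellow [357 284  10   4  33] [361.6 285.5] [ 539.3 -362.5  140.6]
```

View pics/sc_lever.png

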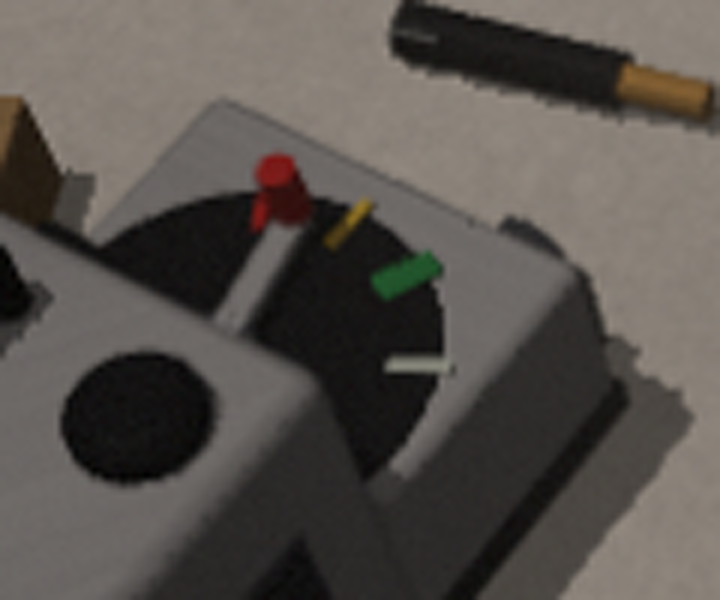

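View pics/sc_pin.png

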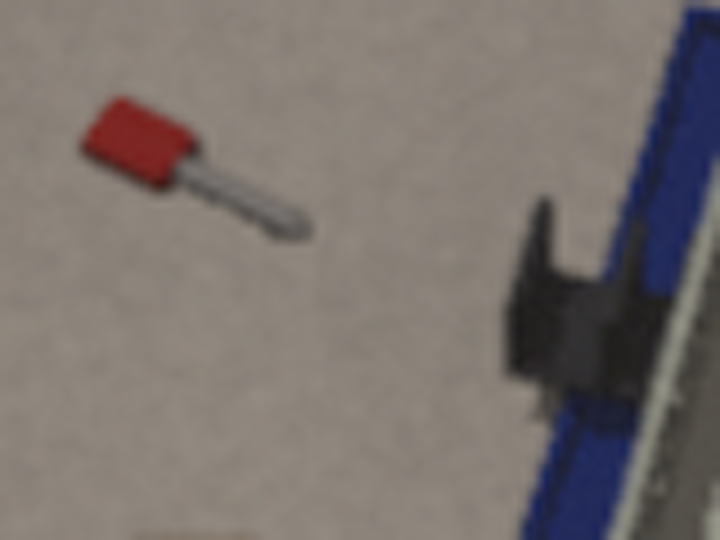

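View pics/sc_basket.png

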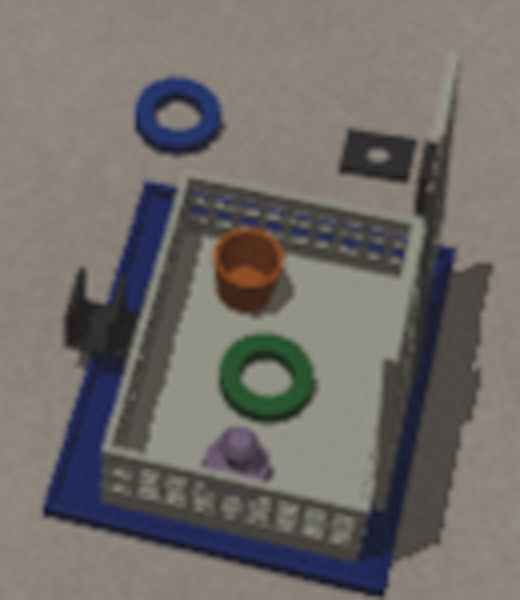

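View pics/sd_lever.png

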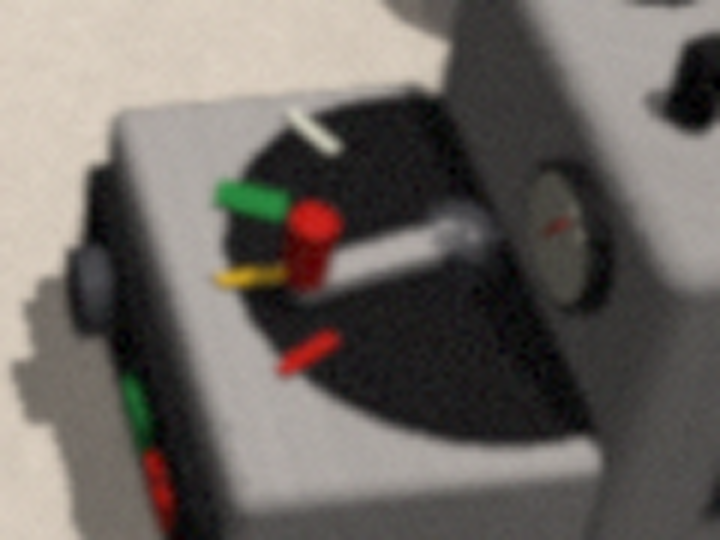

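View pics/sd_basket.png

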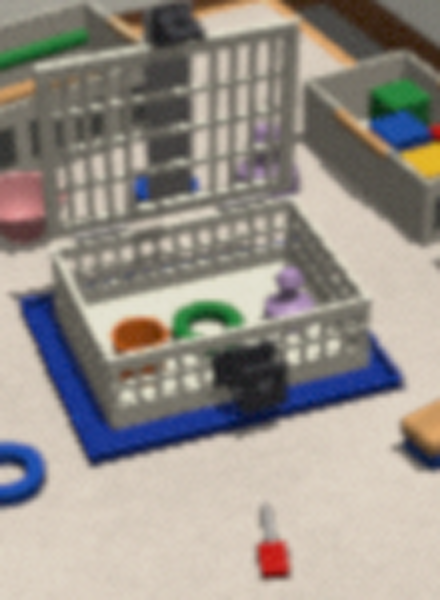

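```bash
cat >> h.py <<'E'
def rows(target,yawx=None,o=None):
    """world target tcp -> total tool shift (m) and spin (deg); yawx = desired tool-x world angle deg"""
    o=o or env.observe();R=Ro.from_rotvec(o['tcp_rot']).as_matrix()
    d=R.T@(np.array(target)-o['tcp_pos'])/1000
    s=None
    a=np.degrees(np.arctan2(R[1,0],R[0,0]))
    if yawx is not None:
        # tool z down: positive spin about tool z turns x clockwise in world
        s=-((yawx-a+90)%180-90)
    print('shift',np.round(d,4),'spin',s,'yawx now',round(a,1), 'R',np.round(R,3).tolist());return d,s
E
python3 - <<'E'
from h import *
import pickle
from scipy.optimize import least_squares
P={n:pickle.load(open(n+'0.pkl','rb')) for n in ['scene','side','wrist']}
z=142
obs=[]
for n,u,v,a in [('scene',147,195.6,.6),('side',362.1,273.1,.6),('scene',138,187.3,1.1),('side',361.6,286,1.1),('side',371.6,299,1.6),('scene',150,210.7,0),('side',372.3,262,0)]:
    x=ptz(P[n],u,v,z);print(n,a,np.round(x,1));obs.append((x[:2],a))
def f(q):
    return np.concatenate([q[:2]+q[3]*np.array([np.cos(2.042+a+q[2]),np.sin(2.042+a+q[2])])-x for x,a in obs])
s=least_squares(f,[610,-390,0.3,90],loss='soft_l1');print(np.round(s.x,3),np.round(s.fun,1))
c=s.x[:2];th=s.x[2]
print('low',c+75.2*np.array([np.cos(2.642+th),np.sin(2.642+th)]))
for n,u,v in [('scene',125.8,178.4),('side',371.8,276)]:
    k=ptz(P[n],u,v,194);d=k[:2]-c;print('knob',k,np.hypot(*d),np.arctan2(d[1],d[0])%6.283-2.042-th)
w=P['wrist'];R=np.array(w['R']);cam=-R.T@w['t'];print('wcam',cam,'fwd',R[2]); o=st();rows([400,0,300])
E
```

```text
scene 0.6 [ 563.5 -328.   142. ]
side 0.6 [ 564.7 -329.7  142. ]
scene 1.1 [ 538.7 -361.4  142. ]
side 1.1 [ 537.1 -364.1  142. ]
side 1.6 [ 533.1 -409.   142. ]
scene 0 [ 611.8 -305.5  142. ]
side 0 [ 612.4 -310.7  142. ]
[ 6.21359e+02 -3.96460e+02 -3.69000e-01  8.91720e+01] [ 0.3 -0.4 -0.9  1.3 -0.5 -2.9  1.1 -0.2 -0.2  0.9  0.4 -2.2 -0.1  3. ]
low [ 572.80193494 -339.03875077]
knob [ 550.05808305 -379.95746216  194.        ] 73.1860095327251 1.241398380289469
knob [ 544.34019188 -385.04558679  194.        ] 77.86027550843293 1.3217106615933667
wcam [217.66983187 589.67125509 375.14742226] fwd [ 0.2366714  -0.11788802 -0.96441125]
t 1.05 tcp [277.4 560.1 231.3] rot [-0.716 -3.059 -0.   ] F [ 0.1 -0.3  0.4] op 85.53289147216468
shift [-0.3585 -0.4475 -0.0687] spin None yawx now 153.7 R [[-0.896, 0.444, 0.0], [0.444, 0.896, 0.0], [0.0, 0.0, -1.0]]
```

Run:
```python
from h import *
rows([277,560,370]);rows([420,100,370]);rows([540,-360,340])
```

```text
shift [ 0.0003 -0.0002 -0.1387] spin None yawx now 153.7 R [[-0.896, 0.444, 0.0], [0.444, 0.896, 0.0], [0.0, 0.0, -1.0]]
shift [-0.332  -0.349  -0.1387] spin None yawx now 153.7 R [[-0.896, 0.444, 0.0], [0.444, 0.896, 0.0], [0.0, 0.0, -1.0]]
shift [-0.6437 -0.7079 -0.1087] spin None yawx now 153.7 R [[-0.896, 0.444, 0.0], [0.444, 0.896, 0.0], [0.0, 0.0, -1.0]]
```

```bash
python3 -m pendant '[[[0,0,-0.06,0],[-0.04,-0.04,-0.10,0],[-0.08,-0.08,-0.135,0],[-0.12,-0.12,-0.14,0],[-0.16,-0.16,-0.14,0],[-0.20,-0.205,-0.14,0],[-0.24,-0.25,-0.14,0],[-0.28,-0.295,-0.14,0],[-0.32,-0.34,-0.14,0],[-0.36,-0.385,-0.14,0]]]' 0.06 40
python3 - <<'E'
from h import *
st();rows([540,-360,320])
E
```

```text
t: 2.3
tcp_pos: [429.3, 53.3, 371.7]
tcp_rot: [0.716, 3.058, 0.001]
wrist_force: [1.0, 0.2, 0.2]
opening: 60.2
t 2.3 tcp [429.3  53.3 371.7] rot [7.160e-01 3.058e+00 1.000e-03] F [1.  0.2 0.2] op 60.19461662227708
shift [-0.2826 -0.3213  0.0515] spin None yawx now 153.7 R [[-0.896, 0.444, 0.001], [0.444, 0.896, 0.001], [-0.001, 0.001, -1.0]]
```

```bash
python3 -m pendant '[[[-0.04,-0.045,0.01,0],[-0.08,-0.09,0.02,0],[-0.12,-0.135,0.03,0],[-0.16,-0.18,0.04,0],[-0.20,-0.225,0.05,0],[-0.24,-0.27,0.05,0],[-0.28,-0.32,0.05,0],[-0.28,-0.32,0.05,0]]]'
python3 - <<'E'
from h import *
import pickle
st()
p=optics.read_camera('wrist');save(p,'w1.png',s=1.4);pickle.dump(p,open('w1.pkl','wb'))
E
```

```text
t: 3.3
tcp_pos: [536.2, -361.3, 320.3]
tcp_rot: [-0.726, -3.055, 0.005]
wrist_force: [0.2, -0.5, 0.9]
opening: 59.9
t 3.3 tcp [ 536.2 -361.3  320.3] rot [-0.726 -3.055  0.005] F [ 0.2 -0.5  0.9] op 59.898564454564884
```

View pics/w1.png

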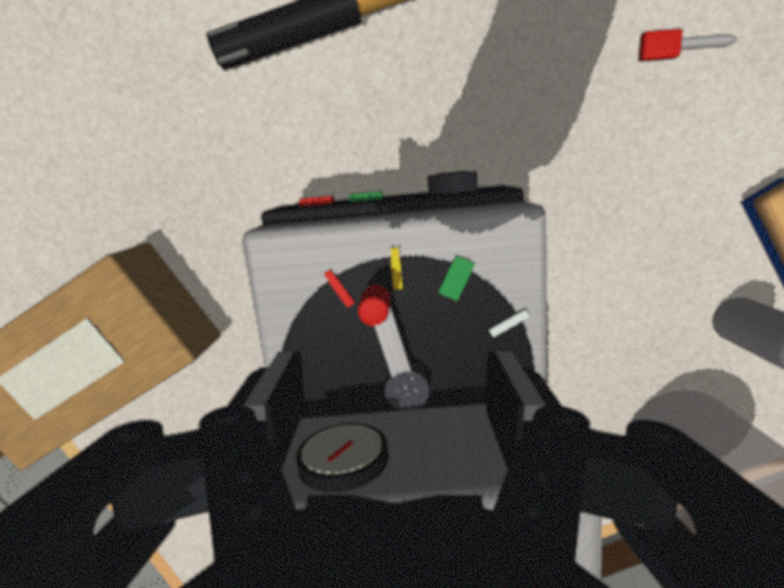

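Wrist view: knob top at (374,309), marks red (339,287), yellow (397,268), green (456,278), white (509,322), pivot (407,387); pin at upper right (661,44)-(736,39).

Run:
```python
from h import *
import pickle
from scipy.optimize import least_squares
p=pickle.load(open('w1.pkl','rb'))
z=142
obs=[(ptz(p,u/1.4,v/1.4,z)[:2],a) for u,v,a in [(456.5,278,.6),(397,268.5,1.1),(339,287.5,1.6),(509,322.5,0)]]
for u,v in [(456.5,278),(397,268.5),(407,370),(300,245),(430,330)]: print(pt(p,u/1.4,v/1.4))
def f(q): return np.concatenate([q[:2]+q[3]*np.array([np.cos(2.042+a+q[2]),np.sin(2.042+a+q[2])])-x for x,a in obs])
s=least_squares(f,[610,-390,0.3,90]);print(np.round(s.x,3),np.round(s.fun,1))
c=s.x[:2];th=s.x[2]
print('low',c+75.2*np.array([np.cos(2.642+th),np.sin(2.642+th)]))
X=pt(p,374/1.4,309/1.4);k=ptz(p,374/1.4,309/1.4,X[2]);d=k[:2]-c;print('knob',X,k,np.hypot(*d),np.arctan2(d[1],d[0])%6.283-2.042-th)
# pin
hsv=cv2.cvtColor(p['img'],cv2.COLOR_RGB2HSV);red=((hsv[...,0]<8)|(hsv[...,0]>172))&(hsv[...,1]>120)&(hsv[...,2]>70)
red[:, :440]=0; v,u=np.nonzero(red);g=ptz(p,u.mean(),v.mean(),10);t=ptz(p,736/1.4,39/1.4,6);a=ptz(p,684/1.4,42.5/1.4,6)
print('pin',g,t,'ang',np.degrees(np.arctan2(*(t-g)[[1,0]])),np.degrees(np.arctan2(*(t-a)[[1,0]])),np.hypot(*(t-g)[:2]), pt(p,u.mean(),v.mean()))
# line fit
```

```text
[ 565.52978936 -326.88773205  144.9039929 ]
[ 540.25422791 -361.9056331   144.36754477]
[ 607.92129565 -387.78929234  158.82636192]
[ 494.58051798 -416.17474211  141.38648629]
[ 593.29494895 -361.07315204  143.23129504]
[ 6.23138e+02 -3.95173e+02 -3.78000e-01  8.90840e+01] [-0.1  0.2 -0.4 -0.2  0.3  0.2  0.2 -0.2]
low [ 575.08436247 -337.32937289]
knob [ 547.15844879 -381.44060399  193.20848149] [ 547.15844879 -381.44060399  193.20848149] 77.21080297937523 1.2987750467450245
pin [490.15388841 -75.49909819  10.        ] [516.82687245 -13.14810283   6.        ] ang 66.8393604487209 66.0742588677844 67.81662554350487 [490.05883621 -77.35834322  13.30609337]
```

Run:
```python
from h import *
rows([548,-381.5,168])
```

```text
shift [-0.0202 -0.0153  0.1525] spin None yawx now 153.4 R [[-0.894, 0.448, -0.002], [0.448, 0.894, -0.001], [0.001, -0.002, -1.0]]
```

```bash
python3 -m pendant '[[[-0.02,-0.015,0.04,0],[-0.02,-0.015,0.08,0],[-0.02,-0.015,0.115,0],[-0.02,-0.015,0.14,0],[-0.02,-0.015,0.152,0],[-0.02,-0.015,0.152,0]]]'
python3 - <<'E'
from h import *
import pickle
o=st();rows([548,-381.5,168])
p=optics.read_camera('wrist');save(p,'w2.png',s=1.4)
E
```

```text
t: 4.1
tcp_pos: [549.5, -376.9, 169.2]
tcp_rot: [-0.714, -3.059, -0.001]
wrist_force: [0.2, 0.7, 0.5]
opening: 59.7
t 4.1 tcp [ 549.5 -376.9  169.2] rot [-7.140e-01 -3.059e+00 -1.000e-03] F [0.2 0.7 0.5] op 59.731434048842296
shift [-0.0007 -0.0048  0.0012] spin None yawx now 153.7 R [[-0.897, 0.443, -0.0], [0.443, 0.897, 0.001], [0.001, 0.001, -1.0]]
```

View pics/w2.png

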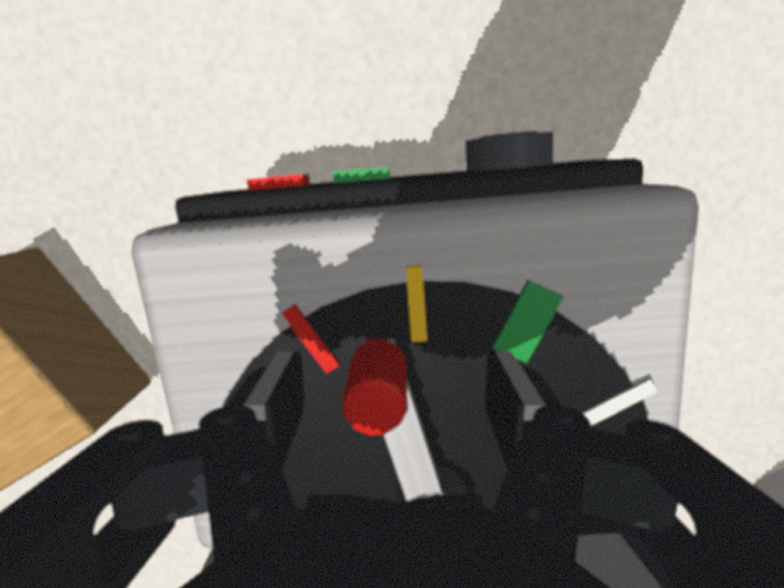

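Knob at (376,385) is between the fingers, slightly left of center (jaw midpoint ≈393). Center and close.

```bash
python3 -m pendant '[[[-0.0005,-0.005,0.001,0],[-0.0005,-0.005,0.001,0],[-0.0005,-0.005,0.001,0],[-0.0005,-0.005,0.001,0],[-0.0005,-0.005,0.001,0],[-0.0005,-0.005,0.001,0]]]' 0.015 25
python3 - <<'E'
from h import *
o=st()
c=np.array([622.5,-395.8]);k=o['tcp_pos'][:2];d=k-c;print(np.hypot(*d),np.degrees(np.arctan2(d[1],d[0]))%360)
# arc
for f in [1.298,1.15,1.0,.85,.72,.6]:
    a=2.042-.3765+f; q=c+75.2*np.array([np.cos(a),np.sin(a)]); print(f);rows([q[0],q[1],168])
E
```

```text
t: 4.9
tcp_pos: [547.5, -383.4, 169.1]
tcp_rot: [0.717, 3.058, -0.001]
wrist_force: [-1.7, -0.9, 5.4]
opening: 18.9
t 4.9 tcp [ 547.5 -383.4  169.1] rot [ 7.170e-01  3.058e+00 -1.000e-03] F [-1.7 -0.9  5.4] op 18.86499680091959
76.02492176429344 170.63456894800822
1.298
shift [-0.0005  0.0013  0.0011] spin None yawx now 153.6 R [[-0.896, 0.444, 0.001], [0.444, 0.896, -0.001], [-0.001, -0.0, -1.0]]
1.15
shift [0.0018 0.0122 0.0011] spin None yawx now 153.6 R [[-0.896, 0.444, 0.001], [0.444, 0.896, -0.001], [-0.001, -0.0, -1.0]]
1.0
shift [0.0025 0.0234 0.0011] spin None yawx now 153.6 R [[-0.896, 0.444, 0.001], [0.444, 0.896, -0.001], [-0.001, -0.0, -1.0]]
0.85
shift [0.0015 0.0346 0.0011] spin None yawx now 153.6 R [[-0.896, 0.444, 0.001], [0.444, 0.896, -0.001], [-0.001, -0.0, -1.0]]
0.72
shift [-0.0008  0.0442  0.0011] spin None yawx now 153.6 R [[-0.896, 0.444, 0.001], [0.444, 0.896, -0.001], [-0.001, -0.0, -1.0]]
0.6
shift [-0.0039  0.0526  0.0011] spin None yawx now 153.6 R [[-0.896, 0.444, 0.001], [0.444, 0.896, -0.001], [-0.001, -0.0, -1.0]]
```

```bash
python3 -m pendant '[[[0.0008,0.006,0,0],[0.0018,0.012,0,0],[0.0022,0.018,0,0],[0.0023,0.024,0,0],[0.0018,0.030,0,0],[0.0012,0.036,0,0],[0,0.042,0,0],[-0.002,0.047,0,0],[-0.004,0.0525,0,0],[-0.004,0.0525,0,0]]]'
python3 - <<'E'
from h import *
o=st()
c=np.array([622.5,-395.8]);k=o['tcp_pos'][:2];d=k-c;print(np.hypot(*d),np.arctan2(d[1],d[0])-2.042+.3765)
rows([574.5,-337.8,168])
p=optics.read_camera('wrist');save(p,'w3.png',s=1.4)
E
```

```text
t: 6.15
tcp_pos: [575.0, -337.3, 168.5]
tcp_rot: [0.715, 3.058, -0.0]
wrist_force: [-1.6, -2.3, 4.8]
opening: 19.2
t 6.15 tcp [ 575.  -337.3  168.5] rot [ 0.715  3.058 -0.   ] F [-1.6 -2.3  4.8] op 19.249563940343943
75.33802001484422 0.58697901000812
shift [ 0.0003 -0.0007  0.0005] spin None yawx now 153.7 R [[-0.896, 0.444, 0.001], [0.444, 0.896, -0.0], [-0.001, -0.0, -1.0]]
```

View pics/w3.png

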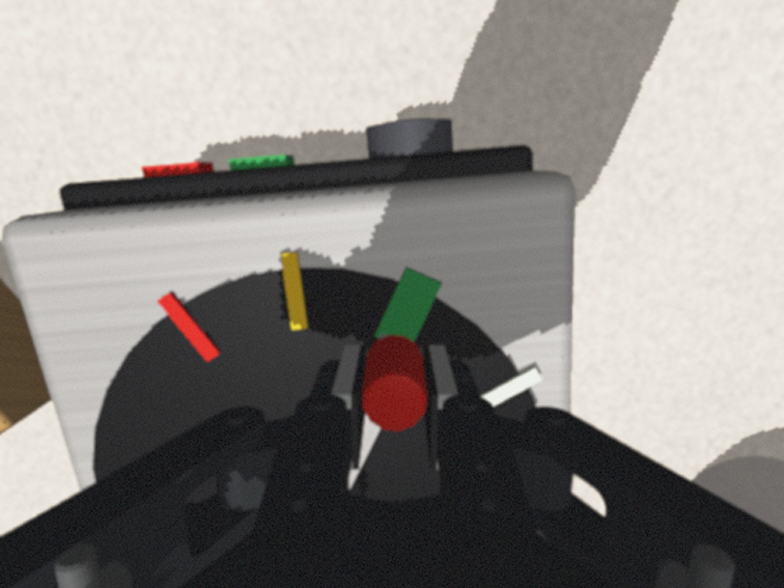

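```bash
python3 -m pendant '[[[0.000,-0.0007,0,0],[0,-0.0007,0,0],[0,-0.0007,0,0],[0,-0.0007,-0.03,0],[0,-0.0007,-0.08,0],[0,-0.0007,-0.13,0],[0,-0.0007,-0.18,0],[0,-0.0007,-0.19,0]]]' 0.045
python3 - <<'E'
from h import *
o=st()
p=optics.read_camera('wrist');save(p,'w4.png',s=1.4)
import pickle;pickle.dump(p,open('w4.pkl','wb'))
E
```

```text
t: 7.2
tcp_pos: [574.8, -339.1, 362.1]
tcp_rot: [0.715, 3.054, -0.002]
wrist_force: [0.3, -0.3, -0.4]
opening: 45.0
t 7.2 tcp [ 574.8 -339.1  362.1] rot [ 7.150e-01  3.054e+00 -2.000e-03] F [ 0.3 -0.3 -0.4] op 44.99859421650781
```

View pics/w4.png

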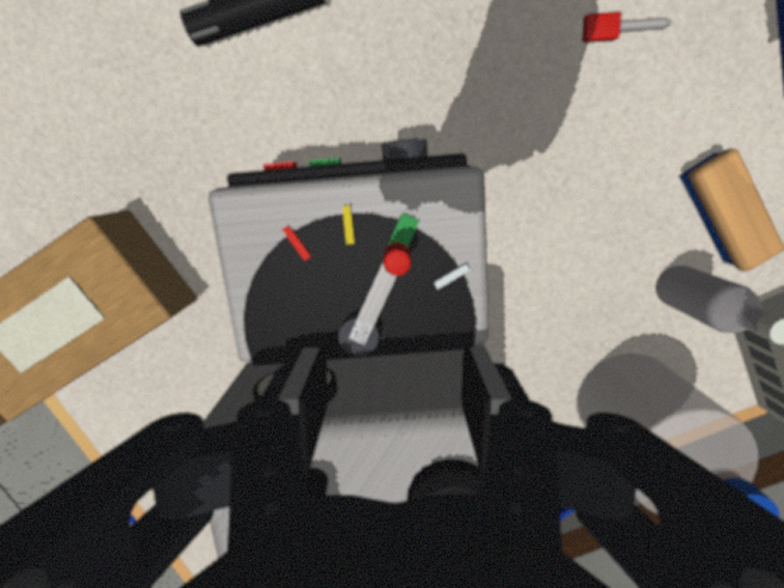

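Lever now points at the green mark: pivot (357,335), knob (398,262), green (403,232). Verify numerically, and measure the basket.

Run:
```python
from h import *
import pickle
from scipy.optimize import least_squares
p=pickle.load(open('w4.pkl','rb'))
obs=[(ptz(p,u/1.4,v/1.4,143)[:2],a) for u,v,a in [(403,232.5,.6),(349,225,1.1),(296,243,1.6),(452,276.5,0)]]
def f(q): return np.concatenate([q[:2]+q[3]*np.array([np.cos(2.042+a+q[2]),np.sin(2.042+a+q[2])])-x for x,a in obs])
s=least_squares(f,[610,-390,-0.3,90]);c=s.x[:2];th=s.x[2];print(np.round(s.x,3),np.round(s.fun,1))
k=ptz(p,398/1.4,262/1.4,195);d=k[:2]-c;print('knob',k,np.hypot(*d),np.arctan2(d[1],d[0])%6.283-2.042-th)
# basket from scene+side cloud
for n in ['scene','side']:
    q=pickle.load(open(n+'0.pkl','rb'));X=cloud(q);hsv=cv2.cvtColor(q['img'],cv2.COLOR_RGB2HSV)
    b=(hsv[...,0]>105)&(hsv[...,0]<130)&(hsv[...,1]>150)&(X[...,0]>420)&(X[...,0]<760)&(X[...,1]>40)&(X[...,1]<400)&(X[...,2]<30)
    k,l,S,c=cv2.connectedComponentsWithStats(b.astype(np.uint8));
    i=1+np.argmax(S[1:,4]);m=(l==i)
    Y=X[m][:,:2].astype(np.float32);Y=Y[~np.isnan(Y[:,0])];print(n,'tray',cv2.minAreaRect(Y),np.nanmedian(X[m][:,2]))
    m=(X[...,2]>100)&(X[...,2]<300)&(X[...,0]>440)&(X[...,0]<700)&(X[...,1]>240)&(X[...,1]<380)
    Y=X[m];print('lid pts',len(Y),np.nanpercentile(Y,[2,50,98],axis=0).round(0).tolist())
    u,sv,vt=np.linalg.svd(Y-Y.mean(0),full_matrices=False);print('normal',vt[2],'mean',Y.mean(0),sv)
    m=(X[...,2]>30)&(X[...,2]<90)&(X[...,0]>500)&(X[...,0]<620)&(X[...,1]>40)&(X[...,1]<130)&(q['img'].max(2)<75)
    Y=X[m];print('stirrup',len(Y),np.nanpercentile(Y,[3,50,97],axis=0).round(0).tolist())
```

```text
[ 6.23284e+02 -3.95161e+02 -3.74000e-01  8.94130e+01] [ 1.  -0.1 -0.6 -0.4 -0.   0.3 -0.3  0.3]
knob [ 574.51402736 -336.06125434  195.        ] 76.6242426429395 0.5926837434424121
scene tray ((657.76611328125, 190.96929931640625), (230.70114135742188, 118.3615493774414), 80.28398132324219) 5.3260372441243815
lid pts 543 [[475.0, 246.0, 102.0], [605.0, 289.0, 263.0], [696.0, 312.0, 299.0]]
normal [-0.12701261 -0.98152736 -0.1430798 ] mean [591.64083253 287.50201159 227.62401997] [1516.18804239 1369.78709486  182.6550133 ]
stirrup 287 [[532.0, 65.0, 32.0], [565.0, 91.0, 41.0], [606.0, 126.0, 78.0]]
side tray ((568.3760375976562, 196.36611938476562), (242.6542205810547, 285.9241027832031), 81.88148498535156) 3.580860666635103
lid pts 1819 [[471.0, 266.0, 104.0], [583.0, 291.0, 198.0], [697.0, 308.0, 296.0]]
normal [-0.12647251 -0.98626349 -0.10624989] mean [582.17137844 289.89804389 195.84053954] [2876.51037988 2241.8927856   225.12446679]
stirrup 228 [[540.0, 60.0, 32.0], [552.0, 82.0, 56.0], [578.0, 116.0, 75.0]]
```

Run:
```python
from h import *
o=st();print(np.round(o['joint_positions'],2))
rows([540,50,390],262)
rows([590,370,380],262)
```

```text
t 7.25 tcp [ 574.7 -338.8  361.4] rot [ 7.150e-01  3.055e+00 -1.000e-03] F [ 1.  -0.   0.2] op 45.16796412372003
[ 0.04  0.49  0.71  1.29 -0.31  1.47  1.83]
shift [ 0.2034  0.333  -0.0295] spin 71.66196805169983 yawx now 153.7 R [[-0.896, 0.444, 0.004], [0.444, 0.896, -0.002], [-0.004, 0.0, -1.0]]
shift [ 0.3007  0.642  -0.0199] spin 71.66196805169983 yawx now 153.7 R [[-0.896, 0.444, 0.004], [0.444, 0.896, -0.002], [-0.004, 0.0, -1.0]]
```

```bash
python3 - <<'E'
from h import *
rows([550,70,390],82)
E
python3 -m pendant '[[[0.02,0.035,-0.005,8],[0.04,0.07,-0.01,16],[0.065,0.105,-0.015,25],[0.09,0.14,-0.02,34],[0.115,0.18,-0.03,43],[0.14,0.22,-0.03,52],[0.165,0.26,-0.03,61],[0.19,0.31,-0.03,70],[0.203,0.355,-0.03,71.7],[0.203,0.355,-0.03,71.7]]]' 0
python3 - <<'E'
from h import *
import pickle
o=st();print(np.round(o['joint_positions'],2))
p=optics.read_camera('wrist');save(p,'w5.png',s=1.4);pickle.dump(p,open('w5.pkl','wb'))
E
```

```text
shift [ 0.2034  0.3554 -0.0295] spin 71.66196805169983 yawx now 153.7 R [[-0.896, 0.444, 0.004], [0.444, 0.896, -0.002], [-0.004, 0.0, -1.0]]
t: 8.5
tcp_pos: [549.3, 75.8, 386.1]
tcp_rot: [-2.362, -2.068, 0.004]
wrist_force: [-1.3, -0.8, -0.3]
opening: 0.1
t 8.5 tcp [549.3  75.8 386.1] rot [-2.362 -2.068  0.004] F [-1.3 -0.8 -0.3] op 0.07929176707195218
[-0.94  0.3   0.98  1.53 -0.25  1.44 -0.08]
```

View pics/w5.png

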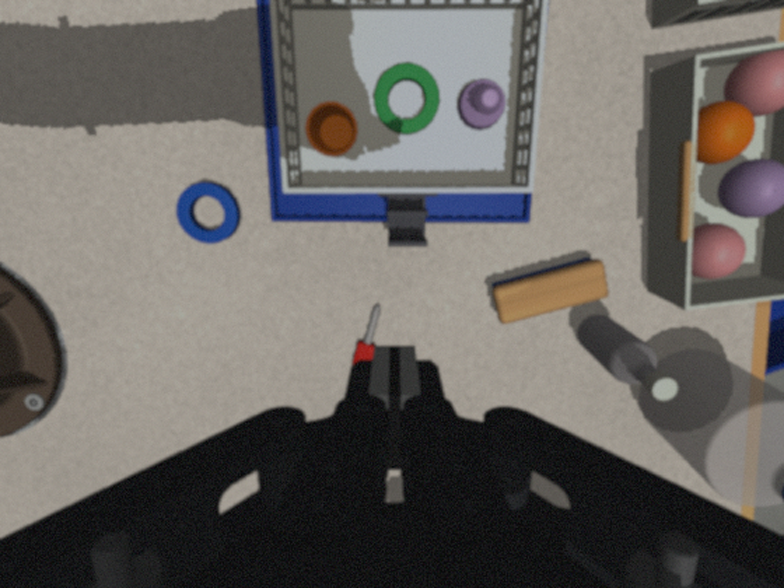

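Run:
```python
from h import *
import pickle
p=pickle.load(open('w5.pkl','rb'))
save(p,'w5c.png',(190,120,390,265),4)
X=cloud(p)
for r in range(132,180,3): print(r,[ (round(float(X[r,c,0]),0),round(float(X[r,c,1]),0),round(float(X[r,c,2]),0)) for c in (282,290,298)])
```

```text
132 [(555.0, 121.0, 11.0), (567.0, 120.0, 13.0), (580.0, 118.0, 14.0)]
135 [(555.0, 120.0, 81.0), (566.0, 119.0, 82.0), (576.0, 118.0, 81.0)]
138 [(554.0, 115.0, 63.0), (566.0, 114.0, 62.0), (577.0, 112.0, 63.0)]
141 [(554.0, 110.0, 38.0), (565.0, 108.0, 38.0), (577.0, 106.0, 36.0)]
144 [(553.0, 105.0, 37.0), (565.0, 104.0, 38.0), (577.0, 102.0, 37.0)]
147 [(553.0, 101.0, 37.0), (564.0, 100.0, 39.0), (576.0, 98.0, 38.0)]
150 [(552.0, 99.0, 66.0), (563.0, 98.0, 66.0), (575.0, 96.0, 66.0)]
153 [(552.0, 96.0, 78.0), (563.0, 95.0, 77.0), (574.0, 93.0, 77.0)]
156 [(551.0, 88.0, 38.0), (563.0, 86.0, 38.0), (574.0, 85.0, 38.0)]
159 [(550.0, 84.0, 40.0), (562.0, 82.0, 37.0), (574.0, 80.0, 39.0)]
162 [(550.0, 79.0, 37.0), (562.0, 77.0, 37.0), (573.0, 76.0, 37.0)]
165 [(549.0, 74.0, 35.0), (561.0, 73.0, 38.0), (573.0, 72.0, 39.0)]
168 [(548.0, 70.0, 38.0), (560.0, 68.0, 37.0), (572.0, 67.0, 37.0)]
171 [(548.0, 69.0, 63.0), (560.0, 66.0, 49.0), (571.0, 67.0, 64.0)]
174 [(548.0, 68.0, 77.0), (559.0, 66.0, 77.0), (570.0, 65.0, 77.0)]
177 [(546.0, 50.0, 1.0), (559.0, 49.0, 2.0), (572.0, 47.0, 3.0)]
```

View pics/w5c.png

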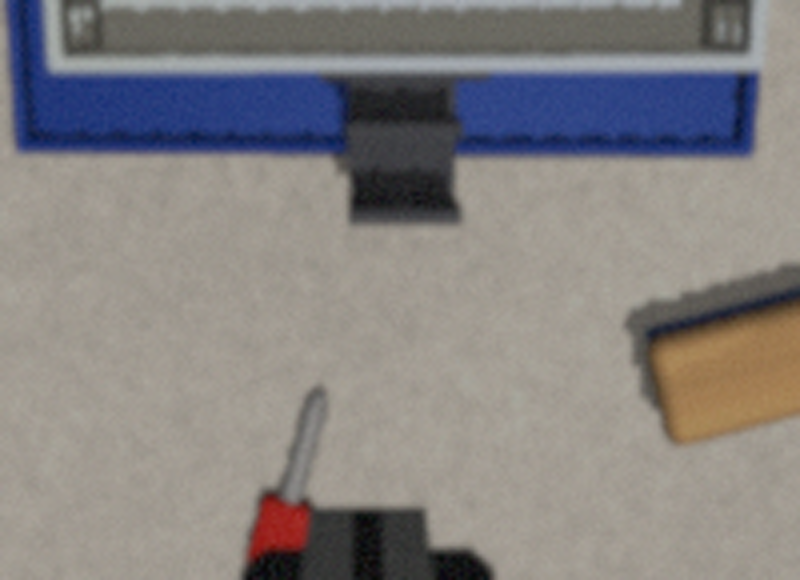

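Run:
```python
from h import *
import pickle
p=pickle.load(open('w5.pkl','rb'))
c=lambda u,v,z: ptz(p,190+u/4-.4,120+v/4-.4,z)
print('outer top edge', c(352,222,76),c(459,222,76))
a,b=c(50,71,79),c(760,71,79);print('wall top front',a,b,np.degrees(np.arctan2(*(b-a)[[1,0]]))+90,np.hypot(*(b-a)[:2]))
a,b=c(18,152,14),c(752,155,14);print('tray',a,b,np.degrees(np.arctan2(*(b-a)[[1,0]]))+90)
print('pin tip',c(320,388,6),'shaft/grip',c(291,500,6))
print('inner plate',c(347,125,76),c(460,125,76))
```

```text
outer top edge [541.819036    66.59147265  76.        ] [578.94584248  61.65971965  76.        ]
wall top front [447.95181878 131.30575232  79.        ] [684.89371192  99.71431587  79.        ] 82.40555049841353 239.03865708639302
tray [413.41378716 100.88288814  14.        ] [698.33366599  61.81519418  14.        ] 82.1923955898655
pin tip [516.44976165 -12.73397538   6.        ] shaft/grip [497.02805332 -60.74636202   6.        ]
inner plate [544.65953584 100.08620908  76.        ] [583.08953331  94.96923311  76.        ]
```

Run:
```python
from h import *
rows([598,347,386],82.4);rows([598,347,247],82.4)
```

```text
shift [2.786e-01 1.120e-02 1.000e-04] spin -0.19335795579617354 yawx now 82.2 R [[0.136, 0.991, -0.003], [0.991, -0.136, -0.001], [-0.002, -0.002, -1.0]]
shift [0.2788 0.0115 0.1391] spin -0.19335795579617354 yawx now 82.2 R [[0.136, 0.991, -0.003], [0.991, -0.136, -0.001], [-0.002, -0.002, -1.0]]
```

```bash
python3 -m pendant '[[[0.05,0.002,0,0],[0.10,0.004,0,0],[0.15,0.006,0,0],[0.20,0.008,0,0],[0.25,0.01,0,0],[0.279,0.011,0.02,0],[0.279,0.011,0.06,0],[0.279,0.011,0.10,0],[0.279,0.011,0.139,0],[0.279,0.011,0.139,0]]]' 0
python3 - <<'E'
from h import *
import pickle
o=st();print(np.round(o['joint_positions'],2))
H=np.array([591.5,297.0]);xb=np.array([.1323,.9912]);yb=np.array([-.9912,.1323])
d=o['tcp_pos'][:2]-H;print('u',-d@xb,'v',d@yb)
p=optics.read_camera('side');save(p,'s6.png',(180,80,340,280),3)
E
```

```text
t: 9.8
tcp_pos: [598.2, 342.9, 246.0]
tcp_rot: [-2.373, -2.057, 0.01]
wrist_force: [0.6, 1.2, 0.3]
opening: 0.2
t 9.8 tcp [598.2 342.9 246. ] rot [-2.373 -2.057  0.01 ] F [0.6 1.2 0.3] op 0.23261454048791033
[-1.08  0.64  0.85  1.41 -0.49  1.31 -0.34]
u -46.382420407107354 v -0.5625816449536766
```

View pics/s6.png

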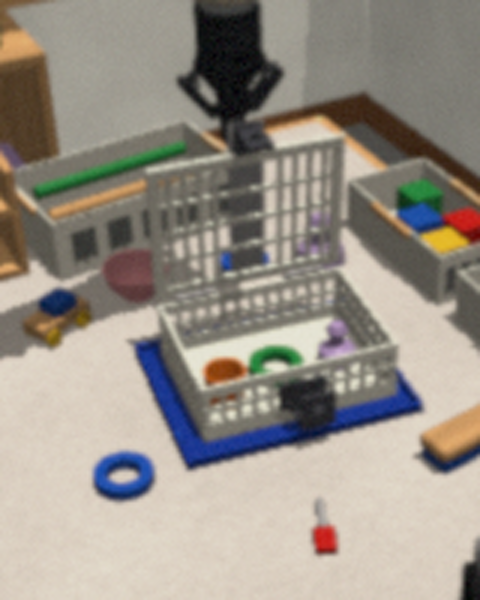

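```bash
python3 -m pendant '[[[-0.025,0,0,0],[-0.04,0,0,0],[-0.054,0,0,0],[-0.068,0,0.003,0],[-0.082,0,0.006,0],[-0.096,0,0.011,0],[-0.109,0,0.016,0],[-0.121,0,0.023,0],[-0.133,0,0.031,0],[-0.133,0,0.031,0]]]'
python3 - <<'E'
from h import *
o=st()
H=np.array([591.5,297.0]);xb=np.array([.1323,.9912]);yb=np.array([-.9912,.1323])
d=o['tcp_pos'][:2]-H;print('u',-d@xb,'v',d@yb)
p=optics.read_camera('side');save(p,'s7.png',(180,80,340,280),3)
E
```

```text
t: 11.1
tcp_pos: [580.4, 211.7, 217.5]
tcp_rot: [-2.373, -2.058, 0.003]
wrist_force: [-0.1, 0.6, 0.1]
opening: 0.1
t 11.1 tcp [580.4 211.7 217.5] rot [-2.373 -2.058  0.003] F [-0.1  0.6  0.1] op 0.11109426793315459
u 86.05003251778722 v -0.3160164213500895
```

View pics/s7.png

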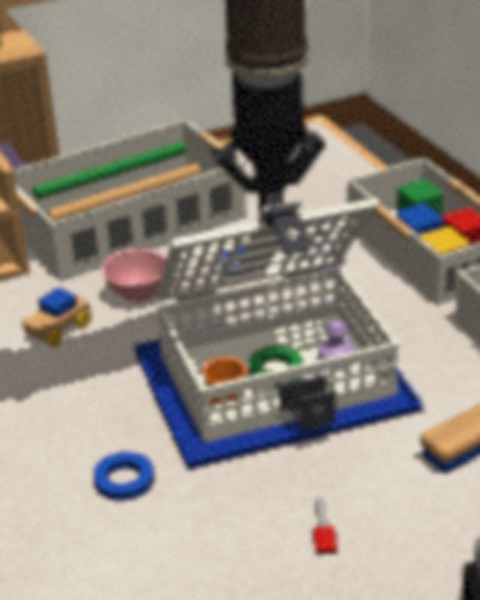

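Lid at about 50° and following. Continue.

```bash
python3 -m pendant '[[[-0.012,0,0.009,0],[-0.022,0,0.019,0],[-0.032,0,0.030,0],[-0.040,0,0.042,0],[-0.048,0,0.054,0],[-0.054,0,0.067,0],[-0.059,0,0.081,0],[-0.063,0,0.095,0],[-0.066,0,0.108,0],[-0.067,0,0.115,0]]]'
python3 - <<'E'
from h import *
o=st()
p=optics.read_camera('side');save(p,'s8.png',(180,80,340,280),3)
E
```

```text
t: 12.4
tcp_pos: [571.3, 146.6, 102.3]
tcp_rot: [-2.372, -2.06, 0.001]
wrist_force: [-0.4, 0.3, 0.4]
opening: 0.3
t 12.4 tcp [571.3 146.6 102.3] rot [-2.372e+00 -2.060e+00  1.000e-03] F [-0.4  0.3  0.4] op 0.3020384529346083
```

View pics/s8.png

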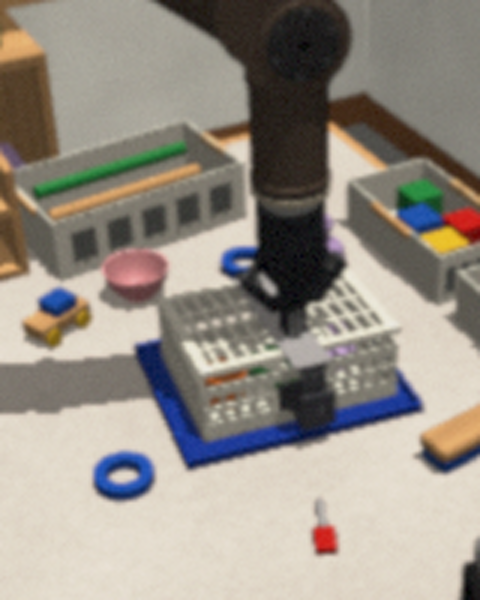

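Lid is almost shut with the tongue entering the stirrup. Press the last bit.

```bash
python3 -m pendant '[[[0,0,0.004,0],[0,0,0.007,0],[0,0,0.010,0],[0,0,0.012,0],[0,0,0.012,0]]]'; python3 -c "
from h import *
st()"
```

```text
t: 13.08
tcp_pos: [571.6, 146.9, 91.2]
tcp_rot: [-2.372, -2.06, 0.0]
wrist_force: [-0.3, -0.2, -0.1]
opening: -0.0
t 13.07 tcp [571.6 146.9  91.2] rot [-2.372 -2.06   0.   ] F [-0.3 -0.2 -0.1] op -0.014940974446144152
```

```bash
python3 -m pendant '[[[0,0,0.002,0],[0,0,0.004,0],[0,0,0.004,0]]]'
python3 - <<'E'
from h import *
st()
p=optics.read_camera('side');save(p,'s9.png',(180,80,340,280),3)
E
```

```text
t: 13.45
tcp_pos: [572.0, 146.8, 89.8]
tcp_rot: [-2.371, -2.059, -0.003]
wrist_force: [-10.6, -0.5, 31.6]
opening: 0.1
t 13.45 tcp [572.  146.8  89.8] rot [-2.371 -2.059 -0.003] F [-10.6  -0.5  31.6] op 0.09022725838371054
```

View pics/s9.png

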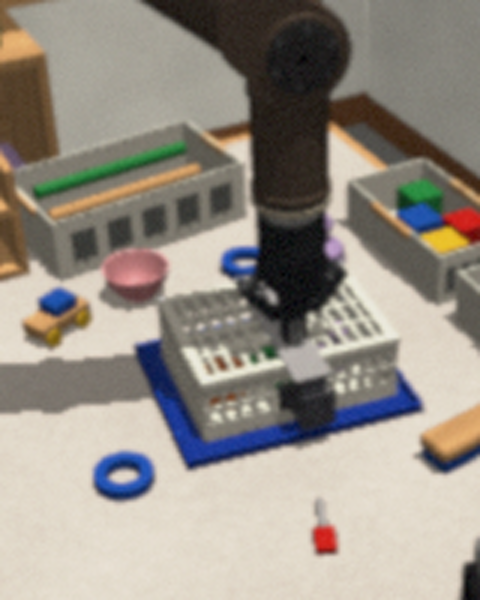

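Run:
```python
from h import *
rows([480,-100,160],67)
```

```text
shift [-0.2572 -0.0564 -0.0709] spin 14.934366557920129 yawx now 81.9 R [[0.14, 0.99, 0.001], [0.99, -0.14, 0.002], [0.003, 0.0, -1.0]]
```

```bash
python3 -m pendant '[[[0,0,-0.03,0],[-0.02,-0.005,-0.065,2],[-0.07,-0.015,-0.07,6],[-0.12,-0.025,-0.07,10],[-0.17,-0.037,-0.07,15],[-0.22,-0.048,-0.07,15],[-0.257,-0.056,-0.07,15],[-0.257,-0.056,-0.07,15]]]' 0.05
python3 - <<'E'
from h import *
import pickle
st()
p=optics.read_camera('wrist');save(p,'w10.png',s=1.4);pickle.dump(p,open('w10.pkl','wb'))
p=optics.read_camera('scene');save(p,'sc10.png',(230,150,400,300),4);pickle.dump(p,open('sc10.pkl','wb'))
E
```

```text
t: 14.5
tcp_pos: [479.0, -102.8, 157.8]
tcp_rot: [2.625, 1.725, 0.001]
wrist_force: [0.7, 0.9, -0.3]
opening: 49.6
t 14.5 tcp [ 479.  -102.8  157.8] rot [2.625e+00 1.725e+00 1.000e-03] F [ 0.7  0.9 -0.3] op 49.633953281303626
```

View pics/w10.png

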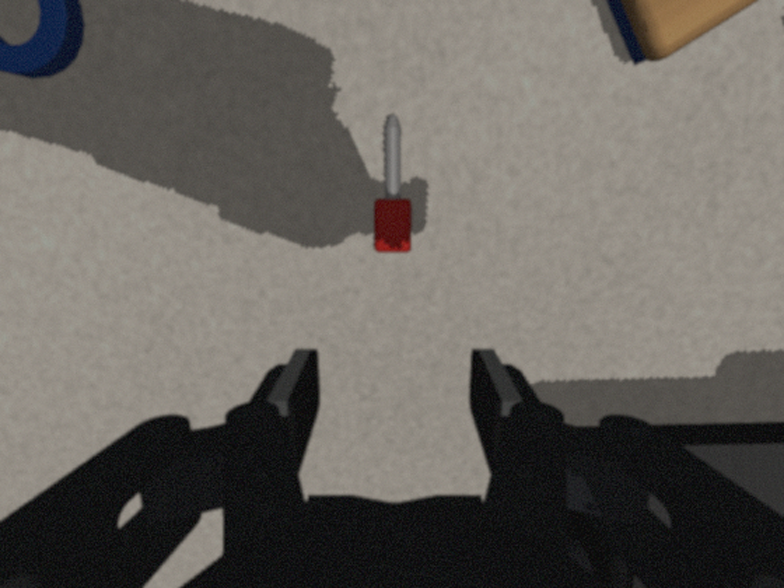

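View pics/sc10.png

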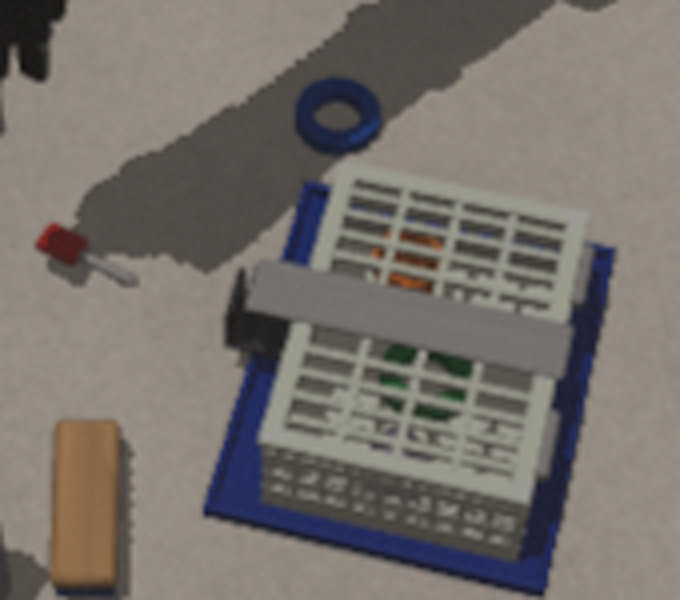

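Lid is shut. The pin is upright in the wrist view: grip (393,225), tip (392,115), aligned with the jaws.

Run:
```python
from h import *
import pickle
p=pickle.load(open('w10.pkl','rb'))
hsv=cv2.cvtColor(p['img'],cv2.COLOR_RGB2HSV);red=((hsv[...,0]<8)|(hsv[...,0]>172))&(hsv[...,1]>120)&(hsv[...,2]>50)
v,u=np.nonzero(red)
tc=ptz(p,(u.min()+u.max())/2,v.min(),12);tb=ptz(p,(u.min()+u.max())/2,v.max(),6);print('front,back',tc,tb)
g=ptz(p,u.mean(),v.mean(),11);t=ptz(p,392/1.4,115/1.4,5);print(g,t,np.degrees(np.arctan2(*(t-g)[[1,0]])),np.hypot(*(t-g)[:2]))
q=t[:2]-66*(t-g)[:2]/np.hypot(*(t-g)[:2]);print('grip from tip',q)
rows([q[0],q[1],1],67)
```

```text
front,back [497.27032668 -59.43135113  12.        ] [483.89505978 -90.29343922   6.        ]
[490.41015488 -74.2956038   11.        ] [516.46327009 -13.99671536   5.        ] 66.63245625772866 65.68653408597996
grip from tip [490.28582554 -74.58335907]
shift [ 0.0268 -0.0007  0.1564] spin -0.08856013824284048 yawx now 66.9 R [[0.392, 0.92, 0.0], [0.92, -0.392, 0.001], [0.001, 0.0, -1.0]]
```

```bash
python3 -m pendant '[[[0.013,0,0.03,0],[0.026,-0.0007,0.075,0],[0.026,-0.0007,0.115,0],[0.026,-0.0007,0.14,0],[0.026,-0.0007,0.153,0],[0.026,-0.0007,0.153,0]]]'
python3 - <<'E'
from h import *
st();rows([490.3,-74.6,1],66.7)
E
```

```text
t: 15.35
tcp_pos: [489.7, -75.0, 3.9]
tcp_rot: [-2.619, -1.734, 0.001]
wrist_force: [-0.1, -0.5, -0.4]
opening: 49.8
t 15.35 tcp [489.7 -75.    3.9] rot [-2.619e+00 -1.734e+00  1.000e-03] F [-0.1 -0.5 -0.4] op 49.825559065311126
shift [0.0006 0.0004 0.0029] spin 0.30550132362830595 yawx now 67.0 R [[0.391, 0.921, -0.001], [0.921, -0.391, 0.0], [-0.0, -0.001, -1.0]]
```

```bash
python3 -m pendant '[[[0,0.0004,0.001,0],[0,0.0004,0.0025,0],[0,0.0004,0.0025,0],[0,0.0004,0.0025,0],[0,0.0004,0.0025,0],[0,0.0004,0.0025,0]]]' 0.02 60
python3 - <<'E'
from h import *
st()
E
python3 -m pendant '[[[0,0,-0.01,0],[0,0,-0.03,0],[0,0,-0.05,0],[0,0,-0.07,0],[0,0,-0.08,0],[0,0,-0.08,0]]]'
python3 - <<'E'
from h import *
import pickle
st()
p=optics.read_camera('wrist');save(p,'w11.png',s=1.4);pickle.dump(p,open('w11.pkl','wb'))
p=optics.read_camera('side');save(p,'s11.png',(240,170,360,290),5);pickle.dump(p,open('s11.pkl','wb'))
E
```

```text
t: 16.1
tcp_pos: [491.1, -75.7, 3.6]
tcp_rot: [2.62, 1.733, 0.004]
wrist_force: [-3.9, 2.0, 18.9]
opening: 22.4
t 16.1 tcp [491.1 -75.7   3.6] rot [2.62  1.733 0.004] F [-3.9  2.  18.9] op 22.44522041516956
t: 16.85
tcp_pos: [490.6, -75.6, 82.4]
tcp_rot: [2.62, 1.733, 0.002]
wrist_force: [0.2, -0.2, 0.5]
opening: 22.4
t 16.85 tcp [490.6 -75.6  82.4] rot [2.620e+00 1.733e+00 2.000e-03] F [ 0.2 -0.2  0.5] op 22.359776930643076
```

View pics/w11.png

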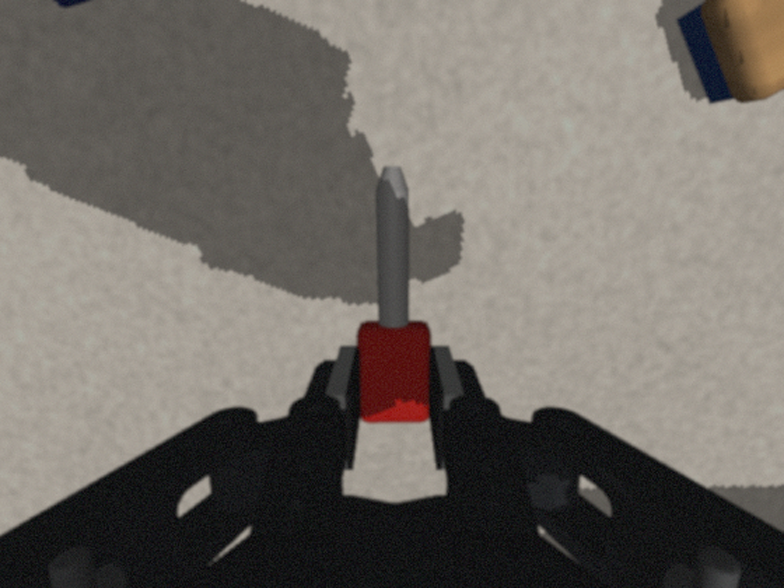

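View pics/s11.png

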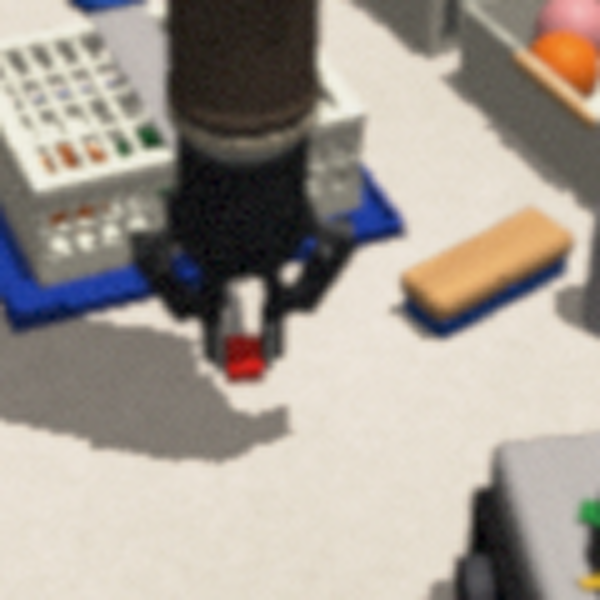

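Pin held by the grip: grip (394,372), tip (392,168) in the wrist view. Measure it in the hand (offset, pitch).

```bash
cat >> h.py <<'E'
def pinpose(p,o,v0=115,v1=232):
    """shaft centre-line points in tool frame from wrist picture"""
    R=Ro.from_rotvec(o['tcp_rot']).as_matrix();X=cloud(p);T=(X-o['tcp_pos'])@R
    return T
E
python3 - <<'E'
from h import *
import pickle
p=pickle.load(open('w11.pkl','rb'));o=st()
T=pinpose(p,o)
for v in list(range(118,234,8))+list(range(234,300,10)):
    row=T[v,262:302]; m=np.abs(row[:,2])<30
    if m.sum()>2:
        r=row[m]; print(v,m.sum(),'x',round(np.median(r[:,0]),1),'y',round((r[:,1].min()+r[:,1].max())/2,1),'ztop',round(np.percentile(r[:,2],15),1),round(np.median(r[:,2]),1))
R=Ro.from_rotvec(o['tcp_rot']).as_matrix()
for u,v in [(392.5/1.4,167/1.4)]:
    for z in [82.4-2,82.4]: print('tip tool',(ptz(p,u,v,z)-o['tcp_pos'])@R)
E
```

```text
t 16.95 tcp [489.9 -75.5  81.5] rot [-2.62  -1.733  0.   ] F [ 0.2  0.6 -0.6] op 21.993126788910352
126 17 x 64.0 y 0.3 ztop -6.6 -5.6
134 21 x 60.8 y 0.1 ztop -8.0 -6.8
142 22 x 57.7 y 0.3 ztop -8.3 -8.0
150 23 x 54.4 y 0.4 ztop -8.6 -7.3
158 23 x 51.1 y 0.3 ztop -8.4 -7.4
166 23 x 47.8 y 0.3 ztop -8.3 -7.6
174 23 x 44.5 y 0.3 ztop -8.6 -8.1
182 23 x 40.9 y 0.3 ztop -8.5 -7.4
190 22 x 37.5 y 0.5 ztop -8.7 -7.6
198 22 x 33.9 y 0.5 ztop -8.5 -7.2
206 22 x 30.4 y 0.5 ztop -8.5 -7.7
214 21 x 26.9 y 0.5 ztop -8.5 -7.9
222 21 x 23.2 y 0.5 ztop -8.4 -7.8
230 40 x 18.5 y 0.9 ztop -8.4 -5.2
234 40 x 17.7 y 0.9 ztop -8.6 -8.1
244 40 x 13.8 y 0.9 ztop -10.8 -10.2
254 40 x 9.1 y 0.9 ztop -11.0 -10.4
264 38 x 4.3 y 1.0 ztop -11.0 -10.4
274 40 x -0.5 y 0.9 ztop -11.0 -10.6
284 40 x -5.7 y 1.0 ztop -10.9 -10.2
294 40 x -10.5 y 0.9 ztop -11.0 -10.6
tip tool [66.6612727   0.47225969  1.09705831]
tip tool [66.66590487  0.47530481 -0.90294263]
```

Run:
```python
from h import *
rows([547.9,-26.5,60],82.4)
```

```text
shift [0.0678 0.0342 0.0215] spin -15.432059303295915 yawx now 67.0 R [[0.391, 0.92, -0.0], [0.92, -0.391, 0.0], [0.0, -0.0, -1.0]]
```

```bash
python3 -m pendant '[[[0.02,0.01,0.005,-5],[0.04,0.02,0.01,-10],[0.06,0.03,0.018,-15.4],[0.068,0.034,0.0215,-15.4],[0.068,0.034,0.0215,-15.4],[0.068,0.034,0.0215,-15.4]]]'
python3 - <<'E'
from h import *
import pickle
o=st();pickle.dump(o,open('o12.pkl','wb'))
p=optics.read_camera('wrist');save(p,'w12.png',s=1.4);pickle.dump(p,open('w12.pkl','wb'))
p=optics.read_camera('side');save(p,'s12.png',(240,170,340,270),6)
p=optics.read_camera('scene');save(p,'sc12.png',(240,180,340,255),7);
E
```

```text
t: 17.7
tcp_pos: [547.3, -27.4, 60.3]
tcp_rot: [-2.367, -2.066, 0.001]
wrist_force: [0.2, -1.2, 0.2]
opening: 22.0
t 17.7 tcp [547.3 -27.4  60.3] rot [-2.367e+00 -2.066e+00  1.000e-03] F [ 0.2 -1.2  0.2] op 22.038725999607106
```

View pics/w12.png

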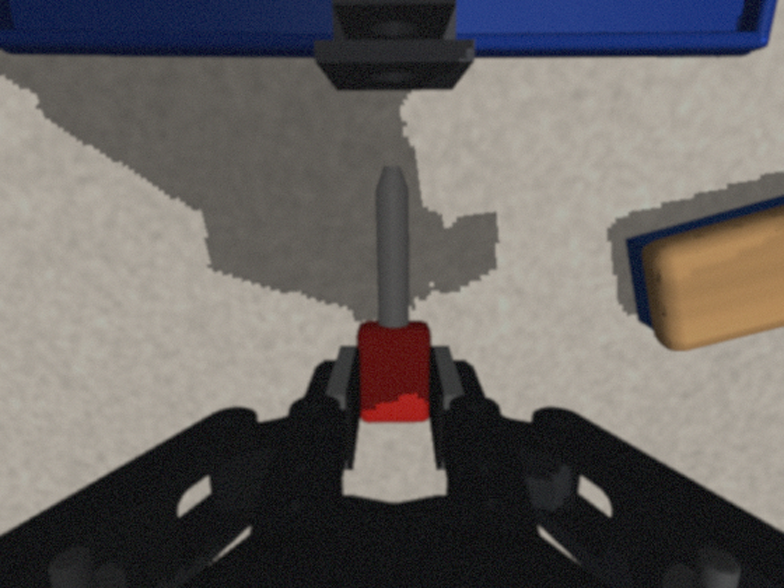

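View pics/s12.png

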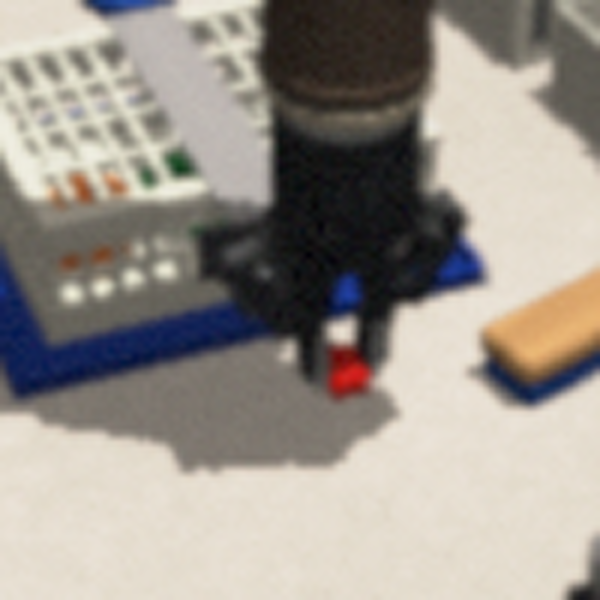

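View pics/sc12.png

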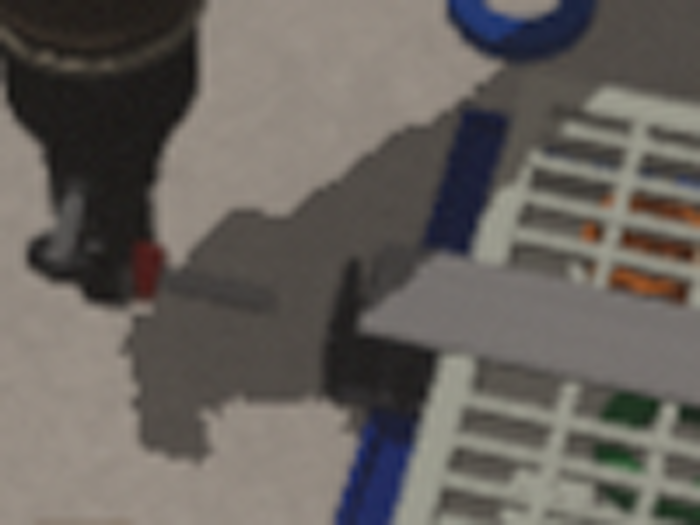

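Stirrup outer plate spans (315..473, ~45-88), its hole seen at about (393,76), directly in line with the pin tip (391,168).

Run:
```python
from h import *
import pickle
p=pickle.load(open('w12.pkl','rb'));o=pickle.load(open('o12.pkl','rb'))
save(p,'w12c.png',(210,0,350,130),5)
T=pinpose(p,o)
for v in range(20,66,3): print(v,[tuple(np.round(T[v,c],1)) for c in (245,265,281,297,317)])
R=Ro.from_rotvec(o['tcp_rot']).as_matrix()
for f in [(560.4,64.1,56.5)]: print(proj(p,f)*1.4,(np.array(f)-o['tcp_pos'])@R)
m=(T[...,2]<0)&(T[...,2]>-35)&(T[...,0]>85)&(T[...,0]<100)
v,u=np.nonzero(m);Y=T[m];print('plate y range',Y[:,1].min(),Y[:,1].max(),'z',Y[:,2].min(),'x',np.percentile(Y[:,0],[5,50,95]))
```

```text
20 [(np.float64(104.4), np.float64(-14.4), np.float64(2.5)), (np.float64(105.1), np.float64(-6.5), np.float64(5.2)), (np.float64(106.1), np.float64(-0.0), np.float64(9.0)), (np.float64(105.3), np.float64(6.5), np.float64(5.9)), (np.float64(104.4), np.float64(14.3), np.float64(2.3))]
23 [(np.float64(104.3), np.float64(-14.8), np.float64(6.2)), (np.float64(104.3), np.float64(-6.6), np.float64(6.3)), (np.float64(105.2), np.float64(-0.0), np.float64(9.8)), (np.float64(104.4), np.float64(6.6), np.float64(6.5)), (np.float64(104.4), np.float64(14.8), np.float64(6.9))]
26 [(np.float64(107.0), np.float64(-16.4), np.float64(22.1)), (np.float64(104.4), np.float64(-6.8), np.float64(11.1)), (np.float64(104.6), np.float64(-0.0), np.float64(12.0)), (np.float64(104.2), np.float64(6.7), np.float64(10.5)), (np.float64(107.4), np.float64(16.5), np.float64(23.8))]
29 [(np.float64(96.4), np.float64(-12.4), np.float64(-17.8)), (np.float64(96.6), np.float64(-5.5), np.float64(-17.1)), (np.float64(96.6), np.float64(0.0), np.float64(-17.2)), (np.float64(96.6), np.float64(5.6), np.float64(-16.9)), (np.float64(
[... 2948 characters left out ...]
t64(22.6)), (np.float64(91.9), np.float64(-7.5), np.float64(21.0)), (np.float64(92.1), np.float64(-0.0), np.float64(22.3)), (np.float64(91.9), np.float64(7.4), np.float64(21.2)), (np.float64(92.0), np.float64(16.8), np.float64(22.2))]
65 [(np.float64(96.2), np.float64(-20.8), np.float64(59.6)), (np.float64(96.1), np.float64(-9.3), np.float64(59.1)), (np.float64(96.3), np.float64(-0.1), np.float64(60.2)), (np.float64(96.0), np.float64(9.1), np.float64(58.8)), (np.float64(96.1), np.float64(20.5), np.float64(59.3))]
[[395.36975507  74.98219806]] [92.45531709  0.56885337  3.77032021]
plate y range -19.784317903951948 20.196225843045102 z -18.96793729044389 x [91.82443937 93.16456396 96.49664061]
```

View pics/w12c.png

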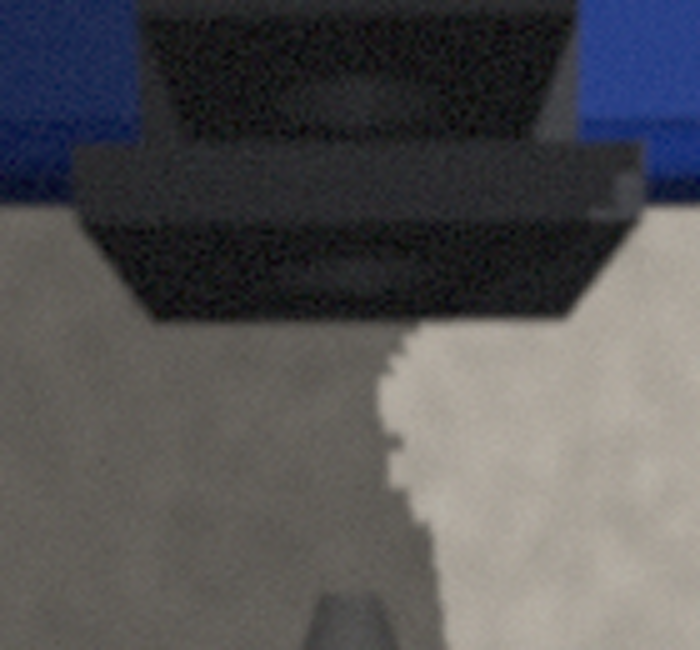

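```bash
python3 -m pendant '[[[0.005,-0.0002,0.005,0],[0.012,-0.0002,0.0066,0],[0.018,-0.0002,0.0066,0],[0.024,-0.0002,0.0066,0],[0.030,-0.0002,0.0066,0],[0.033,-0.0002,0.0066,0],[0.033,-0.0002,0.0066,0]]]'
python3 - <<'E'
from h import *
import pickle
o=st()
p=optics.read_camera('wrist');save(p,'w13.png',(180,0,380,300),2.4)
T=pinpose(p,o)
import numpy as np
m=(T[...,2]<0)&(T[...,2]>-40)&(T[...,0]>55)&(T[...,0]<66)
Y=T[m];print('plate y',Y[:,1].min(),Y[:,1].max(),'ztop',np.percentile(Y[:,2],[3,20]))
s=(T[...,0]>25)&(T[...,0]<50)&(np.abs(T[...,1])<2)&(np.abs(T[...,2])<20);print('shaft top z',np.median(T[s][:,2]))
E
```

```text
t: 18.73
tcp_pos: [552.3, 6.5, 53.7]
tcp_rot: [2.364, 2.069, 0.0]
wrist_force: [0.8, 0.6, -0.2]
opening: 22.1
t 18.73 tcp [552.3   6.5  53.7] rot [2.364 2.069 0.   ] F [ 0.8  0.6 -0.2] op 22.12258957609104
plate y -19.927531549117138 19.98253746801238 ztop [-24.6536822 -23.989545 ]
shaft top z -7.272164011690405
```

View pics/w13.png

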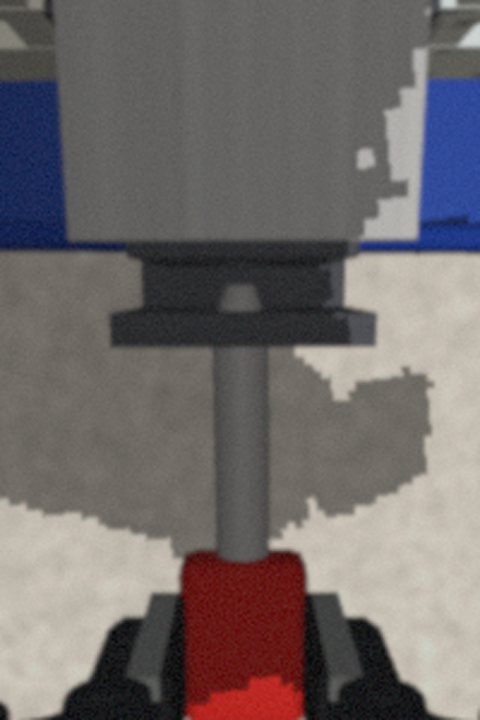

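Nose (240,297) is through the outer plate, no force. Go on through the tongue.

```bash
python3 -m pendant '[[[0.005,0,0,0],[0.010,0,0,0],[0.015,0,0,0],[0.020,0,0,0],[0.024,0,0,0],[0.024,0,0,0]]]'; python3 -c "
from h import *
st()"
```

```text
t: 19.52
tcp_pos: [555.5, 30.4, 53.7]
tcp_rot: [-2.364, -2.069, -0.0]
wrist_force: [-0.6, -0.6, -0.9]
opening: 22.2
t 19.52 tcp [555.5  30.4  53.7] rot [-2.364 -2.069 -0.   ] F [-0.6 -0.6 -0.9] op 22.150521244075446
```

```bash
python3 -m pendant '[[[0.005,0,0,0],[0.010,0,0,0],[0.014,0,0,0],[0.016,0,0,0],[0.016,0,0,0]]]'
python3 - <<'E'
from h import *
o=st()
p=optics.read_camera('wrist');save(p,'w14.png',(180,80,380,320),2.4)
T=pinpose(p,o)
E
```

```text
t: 20.15
tcp_pos: [557.5, 45.9, 53.7]
tcp_rot: [2.364, 2.068, -0.0]
wrist_force: [0.2, 0.0, -0.5]
opening: 22.2
t 20.15 tcp [557.5  45.9  53.7] rot [ 2.364  2.068 -0.   ] F [ 0.2  0.  -0.5] op 22.205281258706922
```

View pics/w14.png

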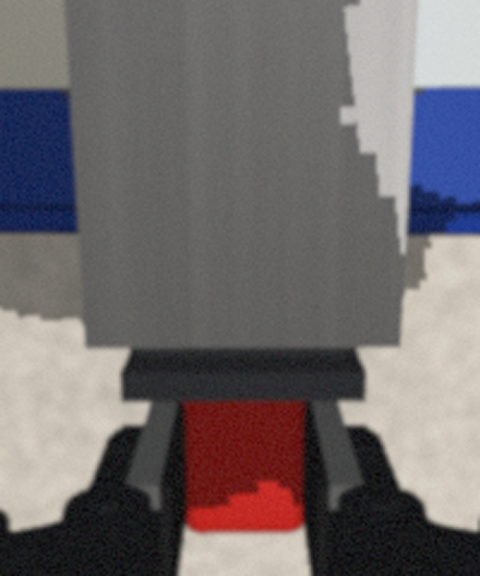

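Nearly home. Inch in until there is contact force.

```bash
python3 -m pendant '[[[0.001,0,0,0],[0.002,0,0,0],[0.002,0,0,0]]]'; python3 -m pendant '[[[0.001,0,0,0],[0.001,0,0,0]]]'
```

```text
t: 20.58
tcp_pos: [557.6, 46.2, 53.8]
tcp_rot: [2.365, 2.066, -0.002]
wrist_force: [-2.1, -5.8, 1.8]
opening: 21.9
t: 20.82
tcp_pos: [557.8, 46.9, 53.7]
tcp_rot: [2.365, 2.065, -0.002]
wrist_force: [-0.4, -6.3, 0.3]
opening: 21.9
```

```bash
python3 -m pendant '[[[0,0,0,0],[0,0,0,0],[0,0,0,0],[0,0,-0.02,0],[0,0,-0.05,0],[-0.02,0,-0.09,0],[-0.04,0,-0.13,0],[-0.04,0,-0.13,0]]]' 0.05
python3 - <<'E'
from h import *
import pickle
o=st();pickle.dump(o,open('o15.pkl','wb'))
p=optics.read_camera('wrist');save(p,'w15.png',s=1.4);pickle.dump(p,open('w15.pkl','wb'))
p=optics.read_camera('scene');save(p,'sc15.png',(230,150,390,290),4)
E
```

```text
t: 21.82
tcp_pos: [554.3, 7.2, 186.7]
tcp_rot: [2.365, 2.063, 0.007]
wrist_force: [-0.1, 1.6, -0.8]
opening: 49.9
t 21.82 tcp [554.3   7.2 186.7] rot [2.365 2.063 0.007] F [-0.1  1.6 -0.8] op 49.9025466021814
```

View pics/w15.png

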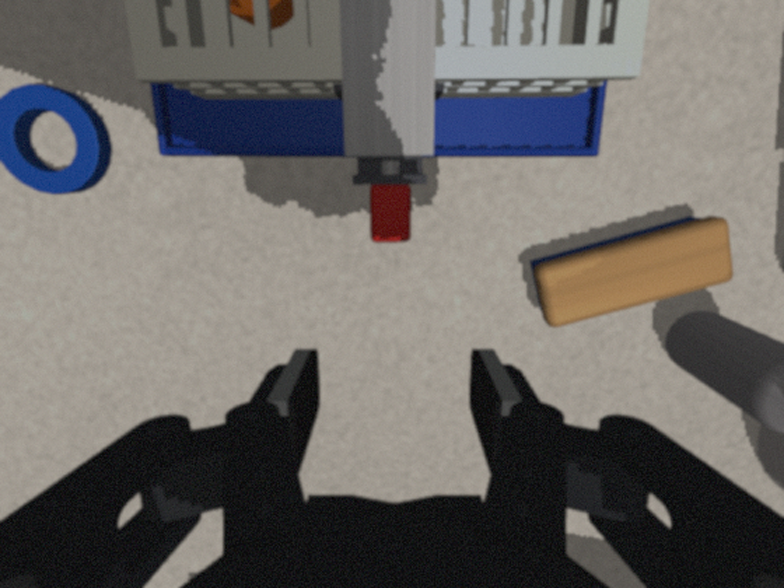

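View pics/sc15.png

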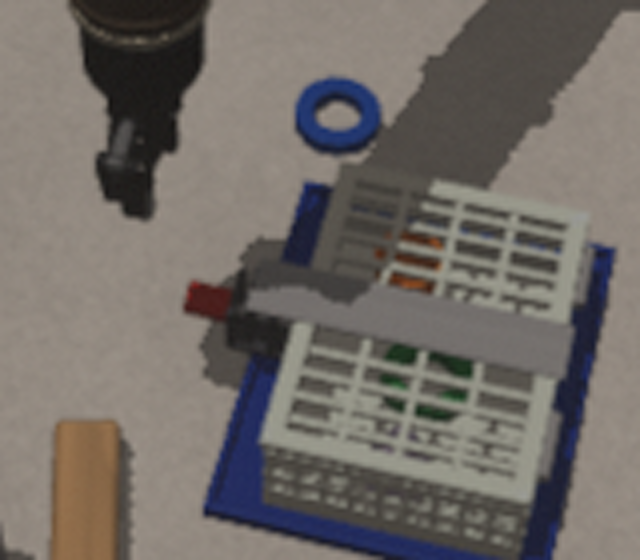

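Run:
```python
from h import *
import pickle
p=pickle.load(open('w15.pkl','rb'));o=pickle.load(open('o15.pkl','rb'))
save(p,'w15c.png',(240,90,320,180),6)
X=cloud(p);xb=np.array([.1323,.9912,0]);O=np.array([560.4,64.1,56.5])
for v in range(104,178,3):
    a=X[v,272:287];print(v,'xb',np.round(np.median((a-O)@xb),1),'z',np.round(np.median(a[:,2]),1), p['img'][v,279])
```

```text
104 xb 19.2 z 93.3 [81 79 79]
107 xb 17.2 z 93.2 [79 79 79]
110 xb 15.3 z 93.6 [74 75 76]
113 xb 13.3 z 91.3 [47 47 50]
116 xb 11.5 z 59.0 [77 76 76]
119 xb 9.2 z 59.1 [80 80 79]
122 xb 6.9 z 58.6 [78 76 77]
125 xb 4.9 z 77.8 [49 47 47]
128 xb 2.7 z 77.5 [41 38 46]
131 xb 0.5 z 77.5 [54 28 30]
134 xb -2.4 z 61.5 [90 31 26]
137 xb -4.7 z 62.8 [89 20 10]
140 xb -7.1 z 62.0 [93 22 24]
143 xb -9.4 z 62.1 [94 33 31]
146 xb nan z nan [88 18 23]
149 xb -14.1 z 62.8 [88 24 23]
152 xb -16.6 z 61.8 [86 12 16]
155 xb -19.0 z 62.4 [89 20 20]
158 xb -21.4 z 62.3 [87 25 19]
161 xb -23.9 z 62.1 [87 24 20]
164 xb -26.4 z 62.0 [79  8  9]
167 xb -28.8 z 61.9 [84 14 10]
170 xb -31.2 z 62.7 [143  38  36]
173 xb -43.6 z 1.1 [135 115 106]
176 xb -46.6 z 1.6 [161 156 147]
```

View pics/w15c.png

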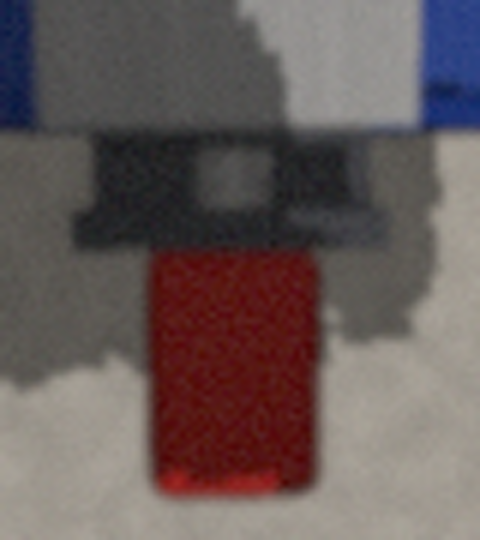

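Grip front is flush with the stirrup (no gap), lid top at z≈93. Now shut the fingers and go above lid_middle.

Run:
```python
from h import *
rows([579,204,97])
```

```text
shift [0.1959 0.0003 0.0869] spin None yawx now 82.4 R [[0.133, 0.991, 0.0], [0.991, -0.133, 0.001], [0.001, 0.0, -1.0]]
```

```bash
python3 -m pendant '[[[0.04,0,0,0],[0.08,0,0,0],[0.12,0,0,0],[0.16,0,0,0],[0.196,0,0.02,0],[0.196,0,0.05,0],[0.196,0,0.075,0],[0.196,0,0.087,0],[0.196,0,0.087,0]]]' 0 
python3 -m pendant '[[[0,0,0.002,0],[0,0,0.004,0],[0,0,0.005,0],[0,0,0.005,0]]]'
```

```text
t: 23.05
tcp_pos: [577.9, 203.5, 95.5]
tcp_rot: [-2.364, -2.068, 0.004]
wrist_force: [-0.0, 0.3, 0.5]
opening: -0.2
t: 23.55
tcp_pos: [578.8, 203.5, 91.9]
tcp_rot: [-2.365, -2.068, -0.001]
wrist_force: [-0.5, 0.0, -0.2]
opening: -0.2
```

```bash
python3 -m pendant '[[[0,0,0.001,0],[0,0,0.002,0],[0,0,0.002,0]]]'; python3 -m pendant '[[[0,0,0.0005,0],[0,0,0.001,0],[0,0,0.001,0]]]'
```

```text
t: 23.92
tcp_pos: [578.8, 203.5, 90.2]
tcp_rot: [-2.365, -2.068, -0.001]
wrist_force: [-1.5, 1.0, 5.6]
opening: -0.1
t: 24.3
tcp_pos: [578.9, 203.5, 90.1]
tcp_rot: [-2.364, -2.068, -0.002]
wrist_force: [-5.6, -1.2, 15.3]
opening: 0.0
```

```bash
python3 -m pendant '[[[0,0,0.0005,0],[0,0,0.001,0],[0,0,0.001,0],[0,0,0.001,0],[0,0,0.001,0],[0,0,0.001,0]]]'
python3 - <<'E'
from h import *
st()
for n in ['scene','side']:
    p=optics.read_camera(n);save(p,n+'16.png',s=1.4)
st()
E
```

```text
t: 25.05
tcp_pos: [578.9, 203.5, 90.0]
tcp_rot: [-2.364, -2.067, -0.003]
wrist_force: [-9.6, -1.9, 25.1]
opening: 0.0
t 25.05 tcp [578.9 203.5  90. ] rot [-2.364 -2.067 -0.003] F [-9.6 -1.9 25.1] op 0.013311176376734422
t 25.15 tcp [578.9 203.5  90. ] rot [-2.364 -2.067 -0.003] F [-9.6 -1.2 26.2] op 0.23310290539499473
```

View pics/scene16.png

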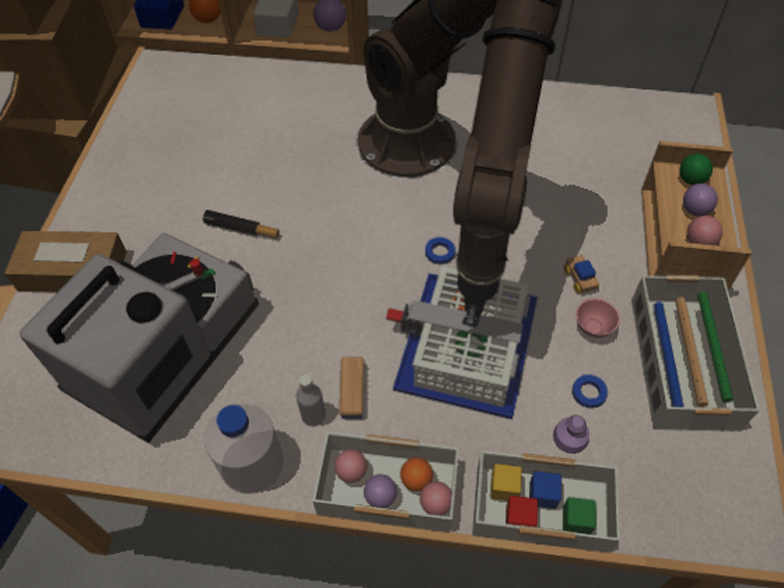

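View pics/side16.png

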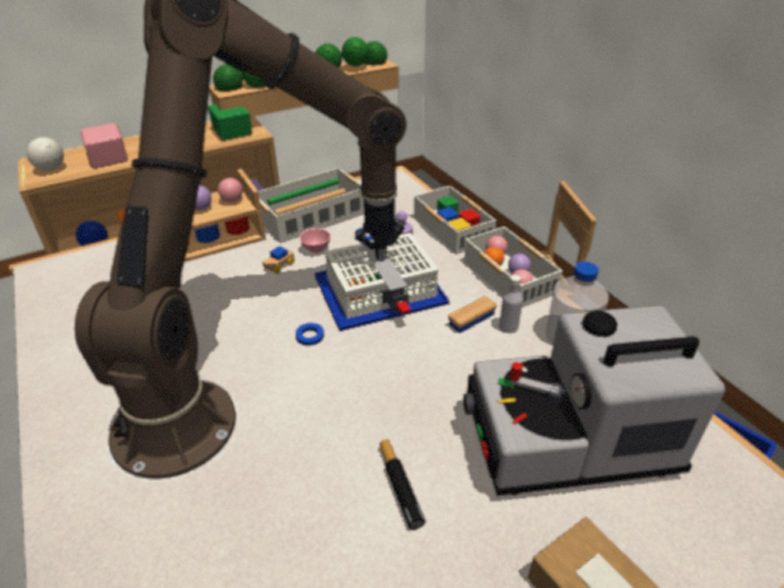

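All is as asked: the lever is on green, the lid shut, the pin home at (396,315), a steady press of about 26 N on the lid, and nothing else moved. Hand in.

```bash
python3 -c "
from station import ticket
print(ticket.finish_job())"
```

```text
the job is handed in; nothing more can be done
None
```

The job is done as asked, in the order asked, and handed in at about 25 s of the 72 s allowed. None of my checks failed or disagreed.

- **Steam lever:** I set it to low with the fingers around the knob. The wrist camera then read about 0.59 against the target of 0.6.
- **Lid:** I swung it shut and pressed it to its stop, with about 32 N at the fingers. The camera depth put its top at about 93 mm, where it should be when shut.
- **Locking pin:** It went through all three holes without resistance until the grip touched the stirrup at about 6 N. After I let go, a close-up showed no gap between the grip and the stirrup, measured to about 1 mm.
- **Final state:** The shut fingers press on the middle of the lid with a steady 25–26 N downward, plus about 10 N sideways. The last pictures show the other things still where they were.

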